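# Open the griddle's gas box through its hidden latch

### The job

The griddle's gas box must be opened for a fresh cartridge: first shut the outer ring of its double gas knob (turn it clockwise until its pointer meets the raised off mark) without turning the inner knob. Then take the wooden-handled rod from its stand, push it through the long slot in the sloping front, feel along the slot for the hidden spring tab and press it until the lid springs up, without ramming the rod against the box. Finally hang the rod upright in the fork of its stand again and leave everything else where it is.

Things in the scene. Friction and masses are not known exactly. Their poses are not given: they have to be found in the camera images.
- burner: Gas box, fixed, steel, 240 mm deep (x), 300 wide (y), 140 high. Origin: centre of its underside; x runs from its sloping front to its back, z up. The front panel slopes from (x -120, z 77 mm) up to the flat top (x -30, z 140 mm): its outward normal leans 35 degrees from vertical towards -x. The lid fills the top's left part (y -18 to 138 mm), the double knob stands on its right part.
- slot (a point): Middle of the slot, on the sloping panel's outer face, at (-75, 55, 108.5) mm in the gas box's frame. The slot is 100 mm long (along the box's y), 16 mm wide and closed to view by black dust lips that give no resistance; its walls are 24 mm deep, so the 10 mm rod enters only along the inward normal (within about 15 degrees): the direction (0.574, 0, -0.819) in the box's frame.
- slot_left (a point): Left (+y) end of the slot, 50 mm from its middle, on the outer face. Hidden behind the slot is one spring tab, 22 mm wide along the slot and 15 mm across it. Its centre lies anywhere within 30 mm of the slot's middle, its face 29 to 47 mm below the panel's outer face along the normal: both unknown. Beside the tab the rod meets nothing down to 80 mm.
- slot_right (a point): Right (-y) end of the slot, 50 mm from its middle. The tab, pushed along the normal, gives 9 mm, with about 3 N at first and 7 N at the end, then meets a hard stop; the lid is let go after 4 to 7 mm. More than 40 N between rod and box counts as ramming.
- lid (a joint): Lid of the gas box, aluminium plate 138 by 156 by 6 mm, flush with the top, hinged along its back edge. 0 = shut and latched; once unlatched a spring swings it up to about 1.15 rad in 1 to 2 s and it stays up.
- lid_edge (a point): Middle of the lid's front edge, on top; when shut at (-25, 60, 141) mm in the gas box's frame.
- outer (a joint): Outer ring of the double knob: black, round, 56 mm in diameter, 36 mm tall, axis vertical. In rad, positive anticlockwise from above. 0 = shut: its white pointer (a low bar at its foot, reaching 43 mm from the axis) is at the raised off mark on the base's front (-x) side, where a stop ends its turn. Starts 0.7 to 1.2 open; takes 0.06 N m and stays where it is left.
- outer_grip (a point): On the double knob's axis at (35, -90, 176) mm in the gas box's frame: the height at which to grip the outer ring, which spans z 154 to 190 mm; the pointer lies below at z 150 to 154 mm.
- inner (a joint): Inner knob of the pair: grey, 28 mm in diameter, on the same axis, standing above the ring from z 192 to 212 mm with a 3 mm ridge on top (215 mm). Value in rad, positive anticlockwise; light to turn; it must keep its setting (within about 10 degrees).
- inner_mark (a point): A point on the inner knob's top ridge, 12 mm from the axis.
- stand: Fixed wooden rod stand: foot 110 by 100 mm, back post, and a fork plate 93 by 80 mm, 8 mm thick, whose top is at z 112 mm. Origin: on the table under the rod's place. The fork's notch is 18 mm wide, runs along x, open at the front (-x) and ends 8 mm behind the rod's place (+x).
- rod_grip (a point): Middle of the rod's round wooden handle (26 mm in diameter, 70 long); z: the rod's axis, towards the handle's end. 35 mm below it begins a round collar 36 mm wide, 6 thick, whose underside rests on the fork plate; hanging there, this point is at height 153 mm. Below the collar a 10 mm steel shaft runs 95 mm to a round tip. Mass 0.12 to 0.22 kg.
- rod_tip (a point): Round tip of the rod's steel shaft, 136 mm below rod_grip along the rod's axis.
- bowl: Bystander: steel bowl, 120 mm wide, 65 mm high; origin at its underside. It and the rod stand swap sides.
- pin: Bystander: wooden rolling pin lying on the table, 200 mm long, 38 mm thick; origin under its middle, lying along its x.
- jar: Bystander: glass jar, 72 mm wide, 110 mm high; origin at its underside.
- tin: Bystander: metal tin, 76 mm wide, 130 mm high; origin at its underside.
- spatula: Bystander: spatula with wooden handle lying along its x, 240 mm long.
- rod: The rod as a whole: origin on its axis at the underside of the collar, 41 mm below rod_grip; z along the axis towards the handle.
Mind the look-alikes: they are no part of the job. Leave any black look-alike of the rod alone. There is more than one size of the stand; the one meant has the size given above.

How it is judged:
By the outcome, as a careful person would: the job done as asked, in the order asked, and still so for the second after the job is handed in, with the robot touching nothing.
It also fails if it takes over 72 s, if anything falls off the work surface, if the arm or the gripper's body presses on something with over 40 N, if the wrist force passes 120 N, or if a joint passes its speed limit or range.

### The arm

A 6-joint arm with a two-finger parallel gripper is mounted at the origin on the work surface. World frame = base frame: x ahead of the robot, y to its left, z up, the work surface at z = 0. Lengths are in m, angles in rad, forces in N, time in s.
With the tool pointing down it reaches from about 0.275 to 0.975 m from the base axis. Payload 8.4 kg.
Tool frame: the origin (TCP) lies at the very end of the fingers, on their centre line; the grasp point (between the pads) lies 19 mm behind it (env.pinch_z is the distance from the TCP to the grasp point, in m); z points along the fingers, x is the direction in which the jaws open and shut, and the axes are right-handed (so a half turn about z gives the same grasp; the last joint's range is limited). The gripper opens to 92 mm and grips with 3 to 60 N. Pads are 20 mm wide; open, the fingers measure 128 mm over their backs; the gripper's body (75 mm by 189 mm) begins 69 mm behind the grasp point.
Start: joints at [-1.289, 0.353, 1.633, -0, 1.155, -0.002], TCP at [0.175, -0.6, 0.215] pointing down, gripper open.
Joint ranges: [-2.63, 2.63], [-0.92, 2.1], [0.06, 2.66], [-1.3, 4.44], [0, 2.69], [-3.02, 3.02]. Speed limits (rad/s): [2.22, 2.22, 2.79, 3.14, 3.14, 3.14].

### API

Orientations are given as a unit quaternion [w, x, y, z].
In Python, from bench import env, vision gives the robot as it stands. The module is installed in compiled form; this text tells all that it offers.
- The arm moves only by the tool apply_moves, never from a script. Its argument "motion" is a list of rows, each a list of 3 entries, a list of its own where there are three numbers: the finger opening in m, from 0 to 0.0919, then the shift along the tool's x, y, z in m, then the turn, a rotation vector about the tool's x, y, z in rad. A call has 1 to 5 rows; each row shifts and turns the commanded pose from where the row before left it, along the tool's axes as they then stand; what a row does not reach is not made up. A row lasts 1/10 s, in which the tool goes at most 50 mm and 8.59 degrees, less where a joint would pass 70% of its speed; a pose out of reach is approached as far as the arm can. A call with a gripper value outside its range is refused whole. The fingers move at their own pace and stop on an object; "newtons" is the grip in N (left out, the last holds). Time passes only in rows, so rows that do not move let the fingers close. It gives the time, the measured TCP pose, the force and the opening at its end, in the units of the state.
- env.get_obs(): the state, without advancing time (a new reading comes with each control period).
- vision.snapshot(name): name is "scene" or "top" or "wrist"; returns a dict with "color" (400x640x3 uint8, red, green, blue), "intrinsics" (3x3 intrinsics, pixels), "cam_to_world" (4x4, takes a point from camera to world coordinates); the wrist camera has in their place "mount" (4x4, takes a point from camera to tool coordinates, whose origin is the TCP and whose axes are the tool frame's). Camera axes: x right, y down, z forward; pixel columns grow to the right and rows downward; lengths in m; the calibration is good to about 2 mm. A picture is of the moment at which its call begins: read the wrist's pose just before it. There is no depth.
- env.finish_job(): hands the job in, once; it reports no verdict.
The state is a dict: "t": time; "joint_pos": joint angles; "qd": joint speeds; "joint_efforts": joint torques, N m; "eef_pos": TCP position; "ee_rot": TCP orientation; "wrist_force": force on the tool from outside, world axes, zero at the start; "moment": the same for the moment, N m; "grip_width": finger opening in m.
Only numpy, scipy, OpenCV 4.12 (cv2) and the standard library are available. Lean on these libraries where they do the work, as an engineer would, in place of code of your own. Each camera call takes 0.05 s, during which the arm holds its last target.

## Working session

There is one attempt and no reset: what is moved stays moved. The work goes in short steps, Python scripts to look and compute and a tool call to move; the robot and the scene stay as the last step left them, time stands still between calls to the robot, and variables do not carry over. Pictures are saved under pics/ and viewed, and the job is handed in when it is done.

Besides the shell and the picture viewer there is one more tool, called after "Request:" in YAML: its name, and indented under it one key for each argument. apply_moves: Moves the arm, as the interface text tells. Its arguments: {"type":"object","properties":{"motion":{"type":"array","items":{"type":"array"}},"newtons":{"type":"number"}},"required":["motion"]}

```bash
mkdir -p pics
cat > h.py <<'E'
import numpy as np, cv2, json
from bench import env, vision
np.set_printoptions(precision=4,suppress=True)
def snap(n,f):
    o=env.get_obs(); s=vision.snapshot(n); cv2.imwrite('pics/'+f,cv2.cvtColor(s['color'],cv2.COLOR_RGB2BGR))
    d={k:np.array(v).tolist() for k,v in s.items() if k!='color'}; d['eef']=np.array(o['eef_pos']).tolist(); d['rot']=np.array(o['ee_rot']).tolist()
    json.dump(d,open('pics/'+f[:-4]+'.json','w')); return s,o
def show(o):
    for k,v in o.items(): print(k,np.round(np.array(v),4))
E
python3 - <<'E'
from h import *
show(env.get_obs())
for n in ['scene','top','wrist']:
    s,o=snap(n,n+'0.png'); print(n,s['intrinsics'],s.get('cam_to_world',s.get('mount')))
E
```

```text
t 0.0
joint_pos [-1.2894  0.3536  1.6341 -0.      1.1552 -0.0024]
qd [-0.001  -0.001   0.0016  0.0003 -0.0002  0.0016]
joint_efforts [ -0.0017 -59.3848 -33.4223   0.0698   0.0235  -0.0001]
eef_pos [ 0.1749 -0.5995  0.2139]
ee_rot [-0.0004  0.8    -0.6    -0.0005]
wrist_force [-0.0457  0.9367 -0.4727]
moment [0.0061 0.042  0.0187]
grip_width 0.0921
scene [[364.1726   0.     319.6971]
 [  0.     364.1726 198.7368]
 [  0.       0.       1.    ]] [[-0.1283  0.7455 -0.654   1.1716]
 [ 0.9917  0.0924 -0.0893  0.0648]
 [-0.0061 -0.6601 -0.7512  0.867 ]
 [ 0.      0.      0.      1.    ]]
top [[400.4723   0.     317.5292]
 [  0.     400.4723 194.4372]
 [  0.       0.       1.    ]] [[ 0.0215 -0.9848  0.1724  0.3034]
 [-0.9997 -0.0191  0.0155 -0.0437]
 [-0.0119 -0.1727 -0.9849  1.4862]
 [ 0.      0.      0.      1.    ]]
wrist [[340.3532   0.     315.9886]
 [  0.     340.3532 198.9337]
 [  0.       0.       1.    ]] [[ 1.      0.0002 -0.0006  0.0003]
 [ 0.      0.9553  0.2956 -0.0839]
 [ 0.0006 -0.2956  0.9553 -0.1702]
 [ 0.      0.      0.      1.    ]]
```

View pics/scene0.png

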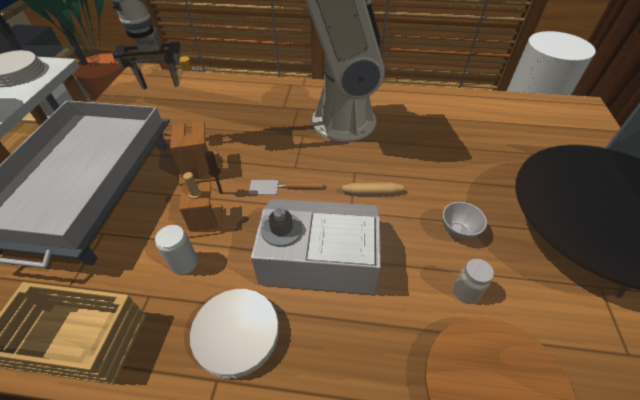

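View pics/top0.png

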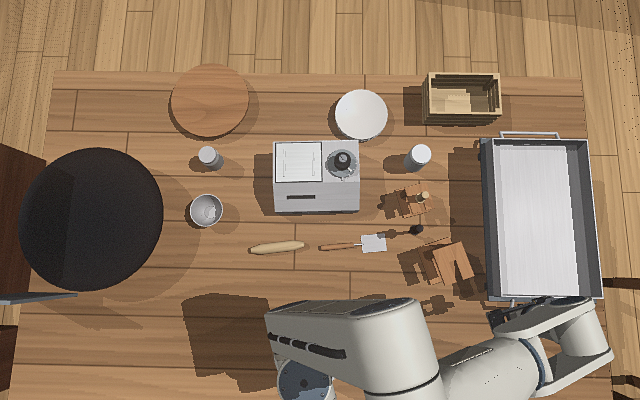

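View pics/wrist0.png

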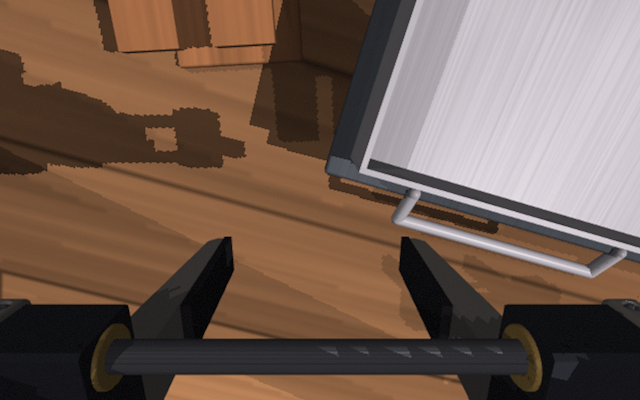

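Run:
```python
import cv2
t=cv2.imread('pics/top0.png'); cv2.imwrite('pics/t1.png',cv2.resize(t[130:310,360:500],None,fx=4,fy=4,interpolation=cv2.INTER_CUBIC)[:600*1+120][:600])
cv2.imwrite('pics/t2.png',cv2.resize(t[130:222,262:370],None,fx=6,fy=6,interpolation=cv2.INTER_CUBIC))
t=cv2.imread('pics/scene0.png'); cv2.imwrite('pics/s1.png',cv2.resize(t[110:300,140:400],None,fx=3,fy=3,interpolation=cv2.INTER_CUBIC))
```

```text
(no output)
```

View pics/t1.png

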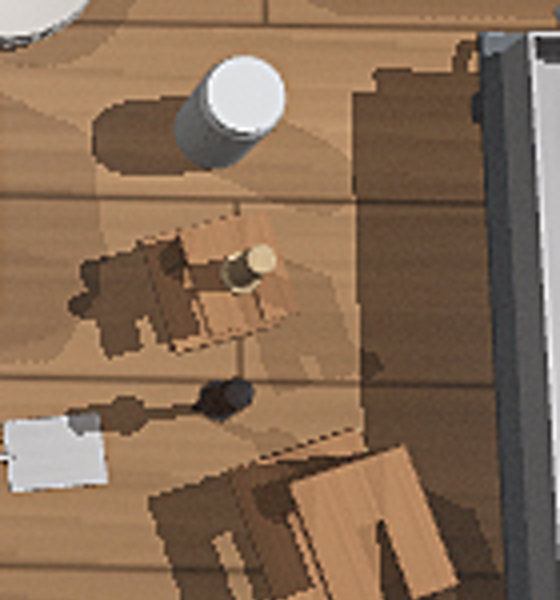

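View pics/t2.png

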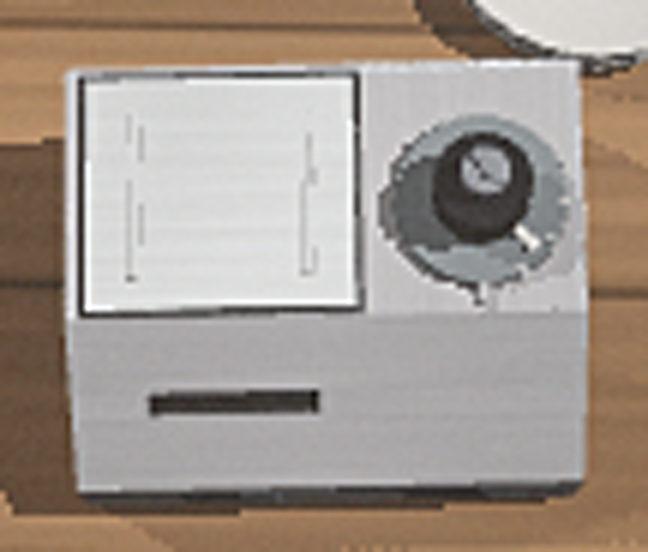

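View pics/s1.png

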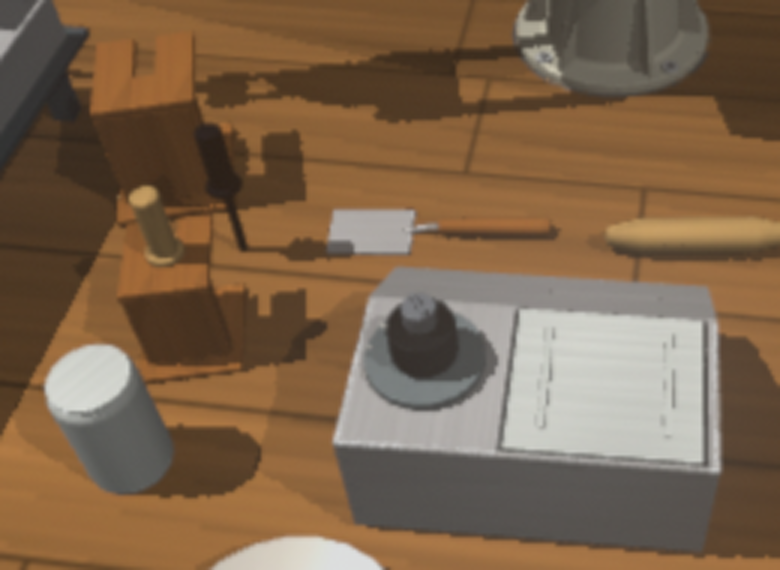

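```bash
cat >> h.py <<'E'
from scipy.spatial.transform import Rotation as R
def cam(f):
    d=json.load(open('pics/'+f+'.json')); K=np.array(d['intrinsics'])
    if 'cam_to_world' in d: T=np.array(d['cam_to_world'])
    else:
        M=np.eye(4); q=d['rot']; M[:3,:3]=R.from_quat([q[1],q[2],q[3],q[0]]).as_matrix(); M[:3,3]=d['eef']; T=M@np.array(d['mount'])
    return K,T
def ray(f,uv):
    K,T=cam(f); r=T[:3,:3]@np.linalg.inv(K)@np.array([uv[0],uv[1],1.]); return T[:3,3],r/np.linalg.norm(r)
def onz(f,uv,z):
    p,r=ray(f,uv); return p+r*(z-p[2])/r[2]
def tri(l):
    A=np.zeros((3,3));b=np.zeros(3)
    for f,uv in l:
        p,r=ray(f,uv); P=np.eye(3)-np.outer(r,r);A+=P;b+=P@p
    x=np.linalg.solve(A,b)
    return x,[np.linalg.norm((np.eye(3)-np.outer(ray(f,uv)[1],ray(f,uv)[1]))@(x-ray(f,uv)[0])) for f,uv in l]
def proj(f,X):
    K,T=cam(f); c=np.linalg.inv(T)@np.append(X,1); u=K@c[:3]; return u[:2]/u[2]
E
python3 - <<'E'
from h import *
f=lambda x,y:(262+(x+.5)/6-.5,130+(y+.5)/6-.5)
for n,p,z in [('BL',(68,70),.14),('BR',(580,62),.14),('RL',(75,318),.14),('RR',(583,312),.14),('FL',(80,488),.077),('FR',(582,484),.077),('lidFL',(82,312),.14),('lidFR',(360,308),.14),('lidBL',(82,75),.14),('lidBR',(358,73),.14),('slotL',(149,405),.1085),('slotR',(319,400),.1085),('axis base',(480,200),.15),('innertop',(485,168),.212),('ptr',(536,245),.152)]:
    print(n,onz('top0',f(*p),z))
g=lambda x,y:(360+x/4,130+y/4)
c=lambda x,y:(140+x/3,110+y/3)
print('rodtop',onz('top0',g(262,258),.188), tri([('top0',g(262,258)),('scene0',c(144,194))]))
print('collar',onz('top0',g(240,272),.118), tri([('top0',g(240,272)),('scene0',c(163,250))]))
for p in [(148,242),(262,212),(297,307),(178,352)]: print('foot?',onz('top0',g(*p),.112))
print('blackrod',tri([('top0',g(240,388)),('scene0',c(207,130))]),onz('scene0',c(243,248),0))
E
```

```text
BL [0.7249 0.1376 0.14  ]
BR [ 0.7351 -0.1606  0.14  ]
RL [0.5775 0.1276 0.14  ]
RR [ 0.5865 -0.1629  0.14  ]
FL [0.4877 0.1285 0.077 ]
FR [ 0.496  -0.1683  0.077 ]
lidFL [0.5811 0.1237 0.14  ]
lidFR [ 0.5864 -0.0355  0.14  ]
lidBL [0.722  0.1293 0.14  ]
lidBR [ 0.7261 -0.0315  0.14  ]
slotL [0.5331 0.0864 0.1085]
slotR [ 0.5379 -0.0125  0.1085]
axis base [ 0.6487 -0.1029  0.15  ]
innertop [ 0.6508 -0.1027  0.212 ]
ptr [ 0.6224 -0.135   0.152 ]
rodtop [ 0.5373 -0.3775  0.188 ] (array([ 0.537 , -0.3761,  0.1855]), [np.float64(0.0020648928770068513), np.float64(0.002064892877006966)])
collar [ 0.5373 -0.3762  0.118 ] (array([ 0.538 , -0.3769,  0.1125]), [np.float64(0.0007210621039229738), np.float64(0.0007210621039229436)])
foot? [ 0.5632 -0.2985  0.112 ]
foot? [ 0.5918 -0.398   0.112 ]
foot? [ 0.5086 -0.4261  0.112 ]
foot? [ 0.4675 -0.323   0.112 ]
blackrod (array([ 0.4311, -0.3589,  0.1693]), [np.float64(0.002756345264386242), np.float64(0.0027563452643863183)]) [ 0.43   -0.3573  0.    ]
```

```bash
cat >> h.py <<'E'
def pose():
    o=env.get_obs(); q=o['ee_rot']; return np.array(o['eef_pos']),R.from_quat([q[1],q[2],q[3],q[0]]),o
def Rg(zdir,xdir):
    z=np.array(zdir,float);z/=np.linalg.norm(z);x=np.array(xdir,float);x-=z*(x@z);x/=np.linalg.norm(x)
    return R.from_matrix(np.array([x,np.cross(z,x),z]).T)
def plan(p1,R1,n,dec=3,p0=None,R0=None):
    if p0 is None: p0,R0,_=pose()
    rv=(R0.inv()*R1).as_rotvec(); print('turn deg/row',np.degrees(np.linalg.norm(rv))/n,'mm/row',1000*np.linalg.norm(p1-p0)/n, 'rv total',rv)
    w=np.round(rv/n,dec); p,Q=p0.copy(),R0
    for i in range(n):
        t=p0+(p1-p0)*(i+1)/n
        d=np.round(Q.inv().apply(t-p),4); p=p+Q.apply(d); Q=Q*R.from_rotvec(w); print(i,d.tolist(),w.tolist())
    print('end err',p-p1,(Q.inv()*R1).as_rotvec())
E
python3 - <<'E'
from h import *
plan(np.array([.5,-.03,.37]),Rg([0,0,-1],[0,1,0]),20)
E
```

```text
turn deg/row 8.186881612652254 mm/row 33.708583933068816 rv total [-0.0015  0.0002 -2.8578]
0 [-0.0228, -0.0236, -0.0078] [-0.0, 0.0, -0.143]
1 [-0.0192, -0.0266, -0.0077] [-0.0, 0.0, -0.143]
2 [-0.0152, -0.029, -0.0078] [-0.0, 0.0, -0.143]
3 [-0.011, -0.031, -0.0078] [-0.0, 0.0, -0.143]
4 [-0.0064, -0.0321, -0.0078] [-0.0, 0.0, -0.143]
5 [-0.0017, -0.0328, -0.0077] [-0.0, 0.0, -0.143]
6 [0.0029, -0.0326, -0.0078] [-0.0, 0.0, -0.143]
7 [0.0076, -0.032, -0.0078] [-0.0, 0.0, -0.143]
8 [0.012, -0.0305, -0.0078] [-0.0, 0.0, -0.143]
9 [0.0162, -0.0285, -0.0077] [-0.0, 0.0, -0.143]
10 [0.0202, -0.0258, -0.0078] [-0.0, 0.0, -0.143]
11 [0.0236, -0.0228, -0.0078] [-0.0, 0.0, -0.143]
12 [0.0266, -0.0191, -0.0078] [-0.0, 0.0, -0.143]
13 [0.0291, -0.0152, -0.0077] [-0.0, 0.0, -0.143]
14 [0.031, -0.0108, -0.0078] [-0.0, 0.0, -0.143]
15 [0.0322, -0.0064, -0.0078] [-0.0, 0.0, -0.143]
16 [0.0327, -0.0017, -0.0078] [-0.0, 0.0, -0.143]
17 [0.0327, 0.003, -0.0077] [-0.0, 0.0, -0.143]
18 [0.0319, 0.0077, -0.0078] [-0.0, 0.0, -0.143]
19 [0.0305, 0.0121, -0.0078] [-0.0, 0.0, -0.143]
end err [0. 0. 0.] [-0.0003 -0.001   0.0022]
```

Request:
apply_moves:
  motion:
    - [0.0919, [-0.0228, -0.0236, -0.0078], [0, 0, -0.143]]
    - [0.0919, [-0.0192, -0.0266, -0.0078], [0, 0, -0.143]]
    - [0.0919, [-0.0152, -0.029, -0.0078], [0, 0, -0.143]]
    - [0.0919, [-0.011, -0.031, -0.0078], [0, 0, -0.143]]
    - [0.0919, [-0.0064, -0.0321, -0.0078], [0, 0, -0.143]]

```text
t: 0.65
eef_pos: [0.2566, -0.4562, 0.2536]
ee_rot: [-0.0, 0.96, -0.279, -0.0]
wrist_force: [0.2, -0.0, -0.4]
grip_width: 0.0921
```

Request:
apply_moves:
  motion:
    - [0.0919, [-0.0017, -0.0328, -0.0078], [0, 0, -0.143]]
    - [0.0919, [0.0029, -0.0326, -0.0078], [0, 0, -0.143]]
    - [0.0919, [0.0076, -0.032, -0.0078], [0, 0, -0.143]]
    - [0.0919, [0.012, -0.0305, -0.0078], [0, 0, -0.143]]
    - [0.0919, [0.0162, -0.0285, -0.0078], [0, 0, -0.143]]

```text
t: 1.15
eef_pos: [0.3378, -0.3138, 0.2928]
ee_rot: [-0.0, 0.997, 0.074, -0.0]
wrist_force: [0.1, 0.1, -0.2]
grip_width: 0.0916
```

Request:
apply_moves:
  motion:
    - [0.0919, [0.0202, -0.0258, -0.0078], [0, 0, -0.143]]
    - [0.0919, [0.0236, -0.0228, -0.0078], [0, 0, -0.143]]
    - [0.0919, [0.0266, -0.0191, -0.0078], [0, 0, -0.143]]
    - [0.0919, [0.0291, -0.0152, -0.0078], [0, 0, -0.143]]
    - [0.0919, [0.031, -0.0108, -0.0078], [0, 0, -0.143]]

```text
t: 1.65
eef_pos: [0.4191, -0.1713, 0.3319]
ee_rot: [-0.0, 0.908, 0.419, -0.0]
wrist_force: [0.4, -0.5, 0.1]
grip_width: 0.0917
```

Request:
apply_moves:
  motion:
    - [0.0919, [0.0322, -0.0064, -0.0078], [0, 0, -0.143]]
    - [0.0919, [0.0327, -0.0017, -0.0078], [0, 0, -0.143]]
    - [0.0919, [0.0327, 0.003, -0.0078], [0, 0, -0.143]]
    - [0.0919, [0.0319, 0.0077, -0.0078], [0, 0, -0.143]]
    - [0.0919, [0.0305, 0.0121, -0.0078], [0, 0, -0.143]]

```text
t: 2.15
eef_pos: [0.5004, -0.0288, 0.3708]
ee_rot: [-0.0, 0.704, 0.71, -0.0]
wrist_force: [0.7, -0.3, 0.7]
grip_width: 0.0921
```

Request:
apply_moves:
  motion:
    - [0.0919, [0, 0, 0], [0, 0, 0]]
    - [0.0919, [0, 0, 0], [0, 0, 0]]

```text
t: 2.35
eef_pos: [0.4999, -0.0299, 0.3702]
ee_rot: [-0.0, 0.706, 0.708, -0.0]
wrist_force: [-0.6, -0.2, -0.2]
grip_width: 0.0921
```

Run:
```python
from h import *
s,o=snap('wrist','w1.png'); show(o)
```

```text
t 2.35
joint_pos [-0.0625  0.0373  1.6843 -0.0003  1.4208 -1.6352]
qd [-0.0285 -0.0077  0.0172 -0.0036 -0.0007  0.0063]
joint_efforts [  1.2853 -40.0711 -38.2891   0.1273   0.0153  -0.1685]
eef_pos [ 0.4999 -0.0299  0.3702]
ee_rot [-0.0002  0.7064  0.7078 -0.0004]
wrist_force [-0.6134 -0.1977 -0.2221]
moment [ 0.0524 -0.1138  0.0175]
grip_width 0.0921
```

View pics/w1.png

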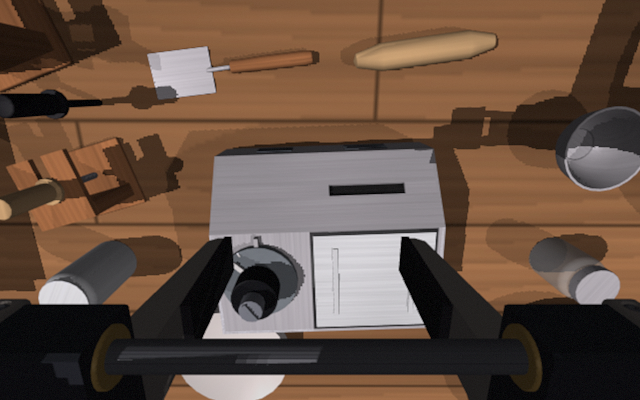

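Run:
```python
import cv2
t=cv2.imread('pics/w1.png'); cv2.imwrite('pics/w1a.png',cv2.resize(t[140:340,200:460],None,fx=3,fy=3,interpolation=cv2.INTER_CUBIC))
cv2.imwrite('pics/w1b.png',cv2.resize(t[80:240,0:200],None,fx=3.75,fy=3.75,interpolation=cv2.INTER_CUBIC))
```

```text
(no output)
```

View pics/w1a.png

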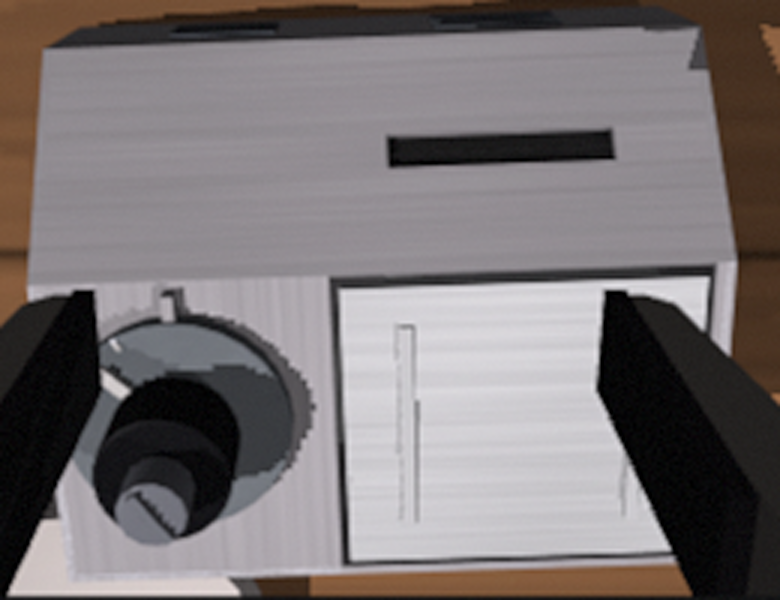

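View pics/w1b.png

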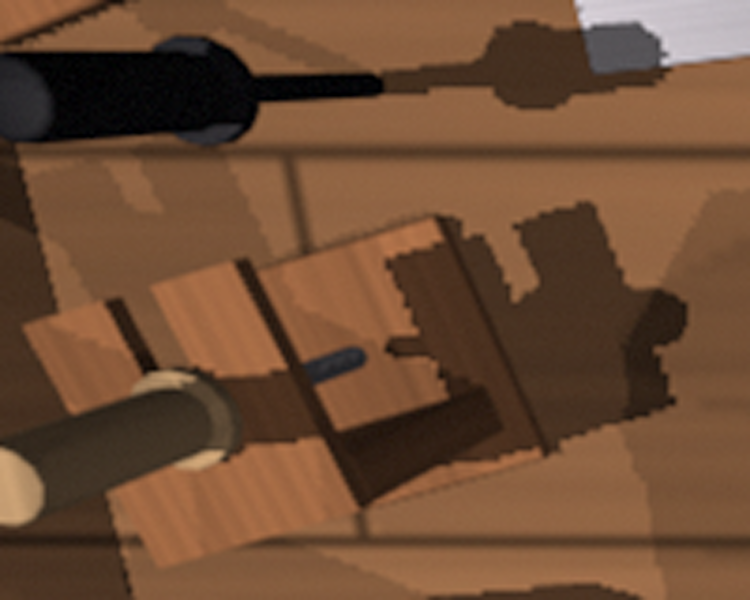

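Run:
```python
from h import *
b=lambda x,y:((x+.5)/3.75-.5,80+(y+.5)/3.75-.5)
C=[onz('w1',b(*p),.112)[:2] for p in [(22,325),(240,260),(365,505),(160,565)]]
for i in range(4): e=C[(i+1)%4]-C[i]; print(C[i],np.linalg.norm(e),np.degrees(np.arctan2(e[1],e[0])))
print('centre',np.mean(C,axis=0))
for p in [(106,300),(155,372),(118,298),(160,368),(150,285)]: print('notch',onz('w1',b(*p),.112))
print('tip',onz('w1',b(362,352),.017))
print('collar',onz('w1',b(187,420),.118), 'top',onz('w1',b(10,487),.188))
print('black top',tri([('w1',b(20,97)),('top0',(360+238/4,130+395/4))]),onz('w1',b(378,85),0.0))
a=lambda x,y:(200+(x+.5)/3-.5,140+(y+.5)/3-.5)
P={}
for n,p,z in [('FL',(697,26),.077),('FR',(45,47),.077),('RL',(737,260),.14),('RR',(30,285),.14),('lidFL',(713,268),.14),('lidFR',(332,280),.14),('lidBR',(346,563),.14),('BR',(75,575),.14),('slotL',(613,143),.1085),('slotR',(388,152),.1085),('offmark',(170,292),.145),('innertop',(153,515),.212),('ringtop',(165,460),.19)]:
    P[n]=onz('w1',a(*p),z); print(n,P[n])
for x,y in [('FL','FR'),('RL','RR'),('lidFL','lidFR'),('slotL','slotR')]:
    e=P[x]-P[y]; print(x,np.linalg.norm(e),'yaw',np.arctan2(-e[0],e[1]))
e=P['lidBR']-P['lidFR'];print(np.linalg.norm(e),np.arctan2(e[1],e[0]))
```

```text
[ 0.5051 -0.4272] 0.08224048887686035 105.76404108964405
[ 0.4828 -0.3481] 0.09098130159482452 16.39000215561232
[ 0.5701 -0.3224] 0.08172792561411203 -73.5476556511013
[ 0.5932 -0.4008] 0.0919700953453501 -163.2937056188181
centre [ 0.5378 -0.3746]
notch [ 0.4964 -0.3964  0.112 ]
notch [ 0.5215 -0.3857  0.112 ]
notch [ 0.4958 -0.3922  0.112 ]
notch [ 0.5201 -0.3837  0.112 ]
notch [ 0.4913 -0.3803  0.112 ]
tip [ 0.536  -0.3757  0.017 ]
collar [ 0.537  -0.3737  0.118 ] top [ 0.5374 -0.3731  0.188 ]
black top (array([ 0.4275, -0.361 ,  0.1651]), [np.float64(0.0008966098713014925), np.float64(0.000896609871301584)]) [ 0.4286 -0.3595  0.    ]
FL [0.4864 0.128  0.077 ]
FR [ 0.4965 -0.1689  0.077 ]
RL [0.5753 0.1334 0.14  ]
RR [ 0.5873 -0.1651  0.14  ]
lidFL [0.579  0.1237 0.14  ]
lidFR [ 0.5847 -0.0371  0.14  ]
lidBR [ 0.7265 -0.031   0.14  ]
BR [ 0.7333 -0.1573  0.14  ]
slotL [0.533  0.0857 0.1085]
slotR [ 0.5372 -0.0128  0.1085]
offmark [ 0.5882 -0.105   0.145 ]
innertop [ 0.6496 -0.1032  0.212 ]
ringtop [ 0.6401 -0.102   0.19  ]
FL 0.29709356872307996 yaw 0.0341860815436884
RL 0.29871243677060927 yaw 0.039912802356215776
lidFL 0.1608180117807282 yaw 0.03581509245264056
slotL 0.0985953100121902 yaw 0.043374091939288144
0.14185932300720877 0.04282808113361221
```

Request:
apply_moves:
  motion:
    - [0.0919, [-0.0147, 0.03, 0.022], [0, 0, 0]]
    - [0.0919, [-0.0147, 0.03, 0.022], [0, 0, 0]]
    - [0.0919, [-0.0147, 0.03, 0.022], [0, 0, 0]]
    - [0.0919, [-0.0147, 0.03, 0.022], [0, 0, 0]]
    - [0.0919, [-0.0147, 0.03, 0.022], [0, 0, 0]]

```text
t: 2.9
eef_pos: [0.6504, -0.1056, 0.2593]
ee_rot: [-0.0, 0.708, 0.707, -0.0]
wrist_force: [0.4, -0.1, 1.0]
grip_width: 0.0919
```

Request:
apply_moves:
  motion:
    - [0.0919, [0, 0, 0], [0, 0, 0]]
    - [0.0919, [0, 0, 0], [0, 0, 0]]

```text
t: 3.1
eef_pos: [0.6491, -0.1046, 0.2594]
ee_rot: [-0.001, 0.707, 0.707, -0.001]
wrist_force: [0.8, 1.4, 0.5]
grip_width: 0.0919
```

Run:
```python
from h import *
s,o=snap('wrist','w2.png'); show(o); snap('scene','s2.png')
import cv2
t=cv2.imread('pics/s2.png'); cv2.imwrite('pics/s2a.png',cv2.resize(t[100:300,200:400],None,fx=3,fy=3,interpolation=cv2.INTER_CUBIC))
```

```text
t 3.1
joint_pos [-0.162   0.3691  1.5085 -0.0001  1.2669 -1.7321]
qd [ 0.0154 -0.0425 -0.0001  0.0021  0.0048 -0.0048]
joint_efforts [ -0.5006 -59.2729 -35.1426  -0.0802  -0.1159  -0.0242]
eef_pos [ 0.6491 -0.1046  0.2594]
ee_rot [-0.0011  0.7074  0.7068 -0.0009]
wrist_force [0.7645 1.3769 0.49  ]
moment [ 0.0342 -0.1208  0.0364]
grip_width 0.0919
```

View pics/w2.png

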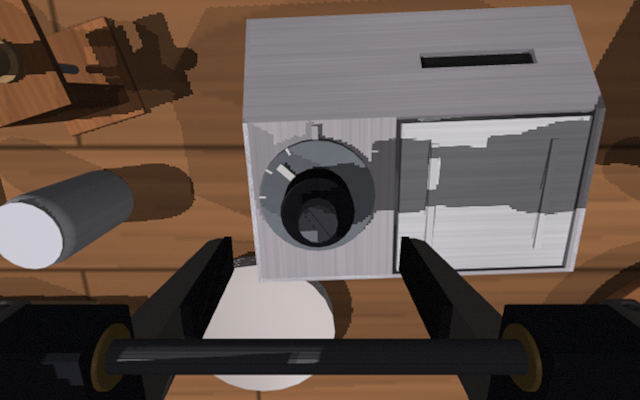

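View pics/s2a.png

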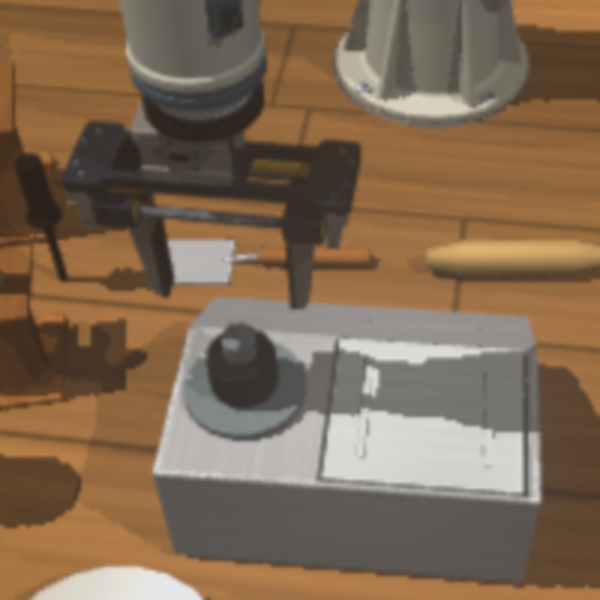

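Run:
```python
from h import *
print(onz('w2',(317,223),.212),onz('w2',(318,195),.146),onz('w2',(279,166),.152),onz('w2',(290,178),.152),onz('w2',(317,131),.148))
print(onz('w2',(421,61),.1085),onz('w2',(534,56),.1085))
t=cv2.imread('pics/w2.png'); cv2.imwrite('pics/w2a.png',cv2.resize(t[110:260,240:400],None,fx=5,fy=5,interpolation=cv2.INTER_CUBIC)[:600])
```

```text
[ 0.6496 -0.1041  0.212 ] [ 0.649  -0.1029  0.146 ] [ 0.6221 -0.1353  0.152 ] [ 0.6323 -0.1265  0.152 ] [ 0.594  -0.1038  0.148 ]
[ 0.5373 -0.0123  0.1085] [0.5333 0.0863 0.1085]
```

View pics/w2a.png

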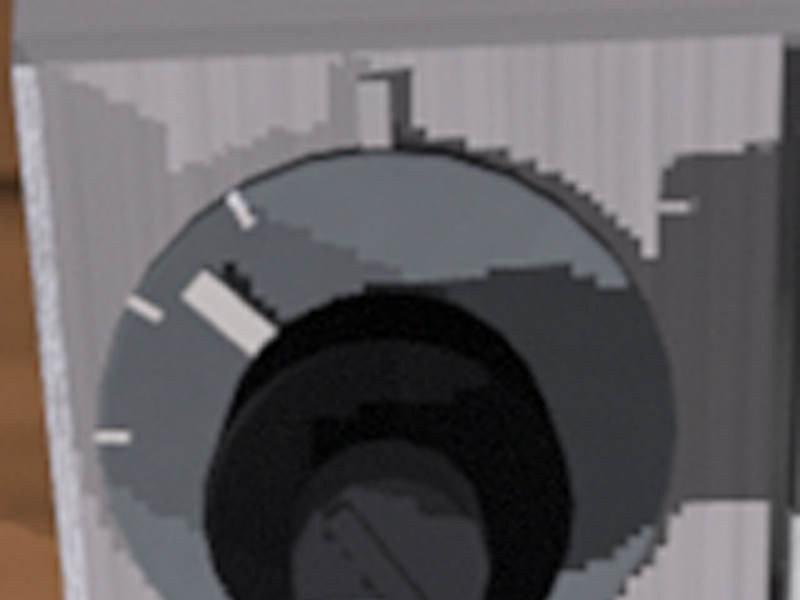

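Request:
apply_moves:
  motion:
    - [0.0919, [0.0006, 0.0004, 0.027], [0, 0, 0]]
    - [0.0919, [0, 0, 0.027], [0, 0, 0]]
    - [0.0919, [0, 0, 0.027], [0, 0, 0]]
    - [0.0919, [0, 0, 0.02], [0, 0, 0]]
    - [0.0919, [0, 0, 0], [0, 0, 0]]

```text
t: 3.7
eef_pos: [0.6485, -0.1023, 0.1584]
ee_rot: [-0.001, 0.706, 0.708, -0.001]
wrist_force: [-1.3, 0.1, 1.6]
grip_width: 0.0919
```

Request:
apply_moves:
  motion:
    - [0.05, [0, 0, 0], [0, 0, 0]]
    - [0.05, [0, 0, 0], [0, 0, 0]]
    - [0.05, [0, 0, 0], [0, 0, 0]]
    - [0.05, [0, 0, 0], [0, 0, 0]]
  newtons: 14

```text
t: 4.1
eef_pos: [0.6512, -0.1028, 0.1607]
ee_rot: [0.001, 0.706, 0.708, 0.0]
wrist_force: [0.2, -0.0, 0.0]
grip_width: 0.0618
```

Request:
apply_moves:
  motion:
    - [0.05, [0, 0, 0], [0, 0, 0]]
    - [0.05, [0, 0, 0], [0, 0, 0]]

```text
t: 4.3
eef_pos: [0.651, -0.1037, 0.1604]
ee_rot: [0.001, 0.706, 0.708, -0.0]
wrist_force: [-0.8, -5.6, 5.1]
grip_width: 0.056
```

Run:
```python
from h import *
show(env.get_obs())
```

```text
t 4.3
joint_pos [-0.1595  0.456   1.6047 -0.0015  1.0796 -1.7319]
qd [ 0.0021 -0.0002 -0.0012  0.0027  0.0002 -0.0028]
joint_efforts [  3.482  -61.6516 -29.9951   1.4491  -0.0638  -0.0055]
eef_pos [ 0.651  -0.1037  0.1604]
ee_rot [ 0.0009  0.7063  0.7079 -0.0001]
wrist_force [-0.7817 -5.647   5.0616]
moment [-0.7984  0.0523  0.004 ]
grip_width 0.056
```

Request:
apply_moves:
  motion:
    - [0.05, [0, 0, 0], [0, 0, 0.14]]
    - [0.05, [0, 0, 0], [0, 0, 0.14]]
    - [0.05, [0, 0, 0], [0, 0, 0.14]]
    - [0.05, [0, 0, 0], [0, 0, 0.14]]
    - [0.05, [0, 0, 0], [0, 0, 0.14]]

```text
t: 4.8
eef_pos: [0.6509, -0.1041, 0.1604]
ee_rot: [0.001, 0.907, 0.42, -0.0]
wrist_force: [-2.1, -6.6, 5.1]
grip_width: 0.0556
```

Run:
```python
from h import *
show(env.get_obs()); snap('wrist','w3.png')
t=cv2.imread('pics/w3.png'); cv2.imwrite('pics/w3a.png',cv2.resize(t[100:400,200:440],None,fx=2,fy=2,interpolation=cv2.INTER_CUBIC)[:600])
```

```text
t 4.8
joint_pos [-0.1598  0.4561  1.6048 -0.0021  1.0797 -1.0263]
qd [-0.0018  0.0014  0.0009  0.001   0.0007  1.3903]
joint_efforts [  4.4469 -61.2694 -30.1246   2.1308  -0.2418  -2.2224]
eef_pos [ 0.6509 -0.1041  0.1604]
ee_rot [ 0.001   0.9074  0.4202 -0.0001]
wrist_force [-2.1251 -6.6125  5.0687]
moment [-1.1581  0.2333  0.0588]
grip_width 0.0556
```

View pics/w3a.png

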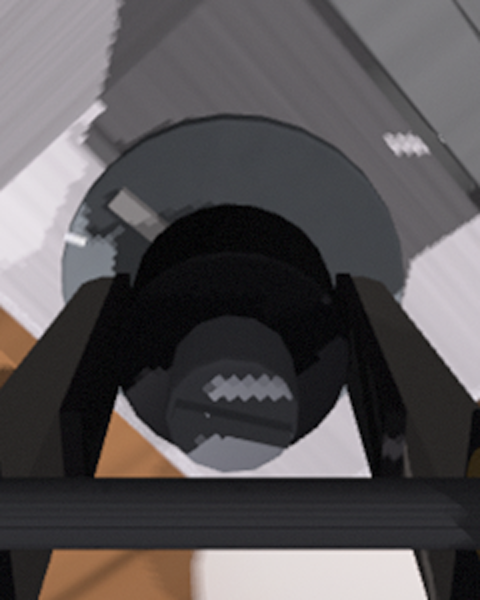

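Request:
apply_moves:
  motion:
    - [0.05, [0, 0, 0], [0, 0, 0.05]]
    - [0.05, [0, 0, 0], [0, 0, 0.03]]
    - [0.05, [0, 0, 0], [0, 0, 0]]

```text
t: 5.15
eef_pos: [0.6509, -0.1041, 0.1604]
ee_rot: [0.001, 0.923, 0.386, -0.0]
wrist_force: [-2.4, -7.0, 5.7]
grip_width: 0.0558
```

Run:
```python
from h import *
o=env.get_obs();print(o['joint_pos'],o['moment'],o['wrist_force'],o['ee_rot'],o['joint_efforts'])
```

```text
[-0.1599  0.456   1.6048 -0.0021  1.0798 -0.9508] [-1.1332  0.1821 -0.0676] [-2.4435 -6.9684  5.7162] [ 0.001   0.9226  0.3857 -0.    ] [  4.5843 -61.278  -30.1267   2.0524  -0.2397   0.3356]
```

Request:
apply_moves:
  motion:
    - [0.05, [0, 0, 0], [0, 0, 0.03]]
    - [0.05, [0, 0, 0], [0, 0, 0]]

```text
t: 5.35
eef_pos: [0.6509, -0.1042, 0.1604]
ee_rot: [0.001, 0.928, 0.372, -0.0]
wrist_force: [-2.0, -6.9, 4.7]
grip_width: 0.0557
```

Run:
```python
from h import *
o=env.get_obs();print(o['joint_pos'],o['moment'],o['wrist_force'],o['joint_efforts'][5])
```

```text
[-0.1598  0.4561  1.6047 -0.0024  1.0797 -0.9215] [-1.1829  0.1559  0.4329] [-1.9937 -6.8515  4.7336] 0.7893400266766548
```

Request:
apply_moves:
  motion:
    - [0.05, [0, 0, 0], [0, 0, 0.03]]
    - [0.05, [0, 0, 0], [0, 0, 0]]

```text
t: 5.55
eef_pos: [0.651, -0.1044, 0.1603]
ee_rot: [0.001, 0.934, 0.358, -0.0]
wrist_force: [-1.7, -6.6, 5.1]
grip_width: 0.0554
```

Run:
```python
from h import *
o=env.get_obs();print(o['joint_pos'],o['moment'],o['wrist_force'],o['joint_efforts'][5])
snap('wrist','w4.png')
t=cv2.imread('pics/w4.png'); cv2.imwrite('pics/w4a.png',cv2.resize(t[100:400,200:440],None,fx=2,fy=2,interpolation=cv2.INTER_CUBIC)[:600])
```

```text
[-0.1599  0.4562  1.6047 -0.0028  1.0794 -0.8917] [-1.3593  0.0629  0.4459] [-1.6505 -6.5913  5.1241] 0.8273620717227459
```

View pics/w4a.png

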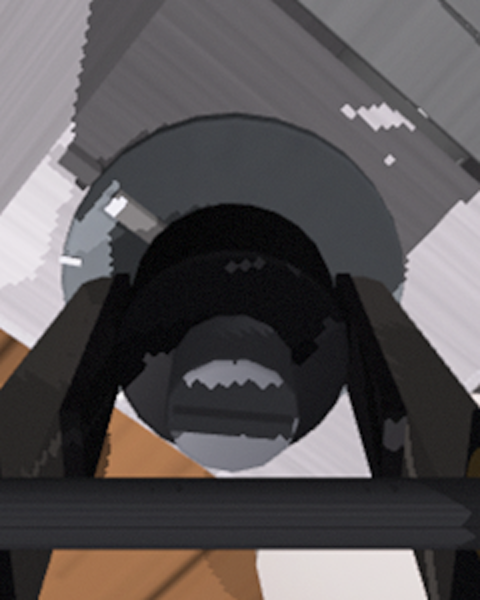

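Request:
apply_moves:
  motion:
    - [0.0919, [0, 0, 0], [0, 0, 0]]
    - [0.0919, [0, 0, 0], [0, 0, 0]]
    - [0.0919, [0, 0, 0], [0, 0, 0]]
    - [0.0919, [0, 0, 0], [0, 0, 0]]
    - [0.0919, [0, 0, 0], [0, 0, 0]]

```text
t: 6.1
eef_pos: [0.6506, -0.1025, 0.1594]
ee_rot: [-0.0, 0.934, 0.358, -0.0]
wrist_force: [-0.3, -0.2, 0.2]
grip_width: 0.0915
```

Request:
apply_moves:
  motion:
    - [0.0919, [0, 0, -0.03], [0, 0, 0]]
    - [0.0919, [0, 0, -0.04], [0, 0, 0]]
    - [0.0919, [0, 0, -0.04], [0, 0, 0]]
    - [0.0919, [0, 0, 0], [0, 0, 0]]

```text
t: 6.5
eef_pos: [0.6536, -0.1031, 0.2759]
ee_rot: [0.002, 0.934, 0.358, 0.004]
wrist_force: [0.5, 0.6, 0.5]
grip_width: 0.0918
```

Run:
```python
from h import *
s,o=snap('wrist','w5.png'); show(o);
```

```text
t 6.5
joint_pos [-0.1588  0.3572  1.4895  0.0001  1.2856 -0.8919]
qd [-0.0002  0.0423  0.0763  0.0013 -0.0646  0.0003]
joint_efforts [ -0.0104 -60.9586 -34.9551   0.0307   1.0949  -0.003 ]
eef_pos [ 0.6536 -0.1031  0.2759]
ee_rot [0.0023 0.9336 0.3584 0.0041]
wrist_force [0.51   0.6116 0.4734]
moment [ 0.0341 -0.1786 -0.0479]
grip_width 0.0918
```

View pics/w5.png

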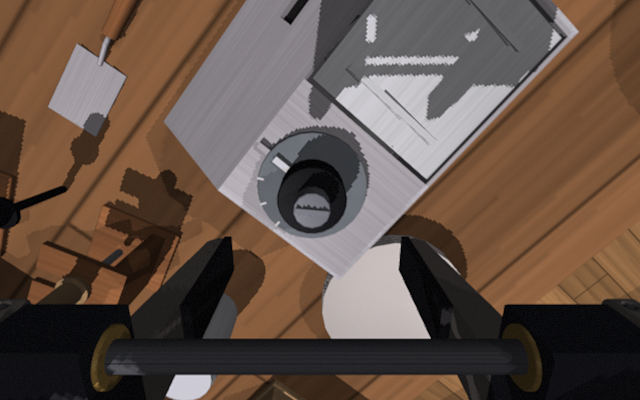

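Run:
```python
from h import *
a=onz('w5',(274,157),.152);b=onz('w5',(288,170),.152);d=onz('w5',(265,145),.148)
ax=np.array([.6498,-.1038])
for q in (a,b,d): v=q[:2]-ax; print(q,np.degrees(np.arctan2(-v[1],-v[0])), np.linalg.norm(v))
v=(a-b)[:2];print(np.degrees(np.arctan2(-v[1],-v[0])))
for n,r in (('w2',(195,255,280,365)),('w5',(185,240,285,345))):
  t=cv2.imread(f'pics/{n}.png'); cv2.imwrite(f'pics/{n}in.png',cv2.resize(t[r[0]:r[1],r[2]:r[3]],None,fx=8,fy=8,interpolation=cv2.INTER_CUBIC))
```

```text
[ 0.6066 -0.1046  0.152 ] 1.0278317464127917 0.04316029899773457
[ 0.6232 -0.1052  0.152 ] 3.0452679175440043 0.02661589557199314
[ 0.5942 -0.1026  0.148 ] -1.2650273916364323 0.05564018270714639
-2.2103739114203584
```

View pics/w2in.png

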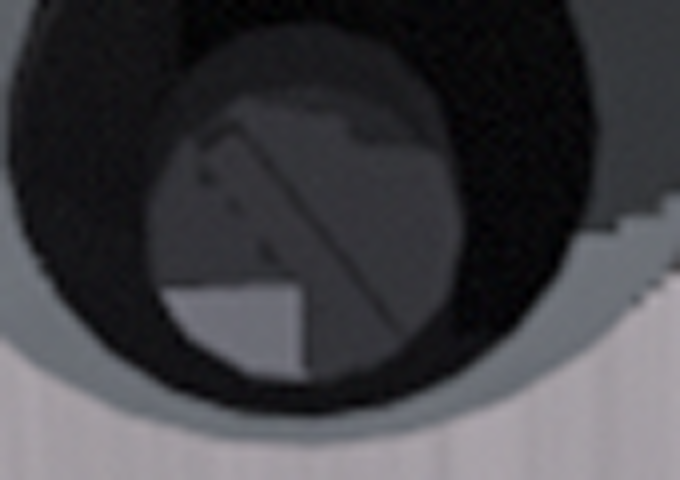

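View pics/w5in.png

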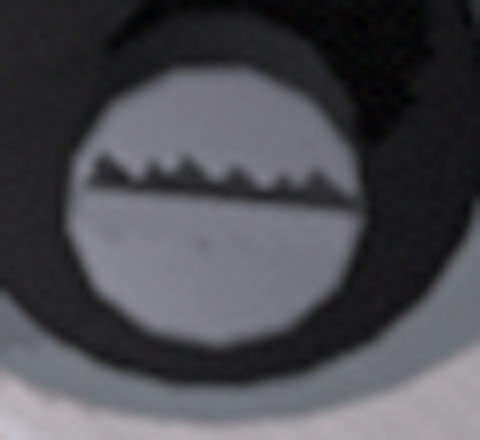

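Run:
```python
from h import *
plan(np.array([.537,-.375,.255]),Rg([0,0,-1],[-.038,1,0]),8)
print(onz('w5',(200,380),.13),onz('top0',(421,154),.13))
```

```text
turn deg/row 6.271777887545688 mm/row 37.01063820120556 rv total [ 0.0058 -0.0015 -0.8757]
0 [-0.0335, 0.0156, 0.0022] [0.001, -0.0, -0.109]
1 [-0.035, 0.0119, 0.0022] [0.001, -0.0, -0.109]
2 [-0.036, 0.008, 0.0021] [0.001, -0.0, -0.109]
3 [-0.0368, 0.0041, 0.0022] [0.001, -0.0, -0.109]
4 [-0.0369, -0.0, 0.0021] [0.001, -0.0, -0.109]
5 [-0.0367, -0.004, 0.0022] [0.001, -0.0, -0.109]
6 [-0.0361, -0.008, 0.0021] [0.001, -0.0, -0.109]
7 [-0.035, -0.0118, 0.0022] [0.001, -0.0, -0.109]
end err [0. 0. 0.] [-0.0013 -0.0023 -0.0037]
[ 0.7117 -0.3685  0.13  ] [ 0.691  -0.3803  0.13  ]
```

Request:
apply_moves:
  motion:
    - [0.0919, [-0.0335, 0.0156, 0.0022], [0, 0, -0.109]]
    - [0.0919, [-0.035, 0.0119, 0.0022], [0, 0, -0.109]]
    - [0.0919, [-0.036, 0.008, 0.0022], [0, 0, -0.109]]
    - [0.0919, [-0.0368, 0.0041, 0.0022], [0, 0, -0.109]]
    - [0.0919, [-0.0369, 0, 0.0022], [0, 0, -0.109]]

```text
t: 7.05
eef_pos: [0.5772, -0.2737, 0.2569]
ee_rot: [-0.001, 0.801, 0.598, -0.0]
wrist_force: [0.4, 0.3, -0.4]
grip_width: 0.0918
```

Request:
apply_moves:
  motion:
    - [0.0919, [-0.0367, -0.004, 0.0022], [0, 0, -0.109]]
    - [0.0919, [-0.0361, -0.008, 0.0022], [0, 0, -0.109]]
    - [0.0919, [-0.035, -0.0118, 0.0022], [0, 0, -0.109]]
    - [0.0919, [0, 0, 0], [0, 0, 0]]
    - [0.0919, [0, 0, 0], [0, 0, 0]]

```text
t: 7.55
eef_pos: [0.5344, -0.3749, 0.2505]
ee_rot: [-0.001, 0.696, 0.718, 0.0]
wrist_force: [0.0, 0.4, 0.3]
grip_width: 0.0918
```

Run:
```python
from h import *
s,o=snap('wrist','w6.png'); show(o);
```

```text
t 7.55
joint_pos [-0.6143  0.3678  1.53    0.0005  1.246  -2.2162]
qd [ 0.0314 -0.0107 -0.0006  0.0049  0.0037  0.0122]
joint_efforts [ -1.8403 -61.7652 -35.2326  -0.252    0.0148  -0.3546]
eef_pos [ 0.5344 -0.3749  0.2505]
ee_rot [-0.0011  0.6961  0.718   0.    ]
wrist_force [0.0249 0.3669 0.2981]
moment [ 0.026  -0.1445 -0.0173]
grip_width 0.0918
```

View pics/w6.png

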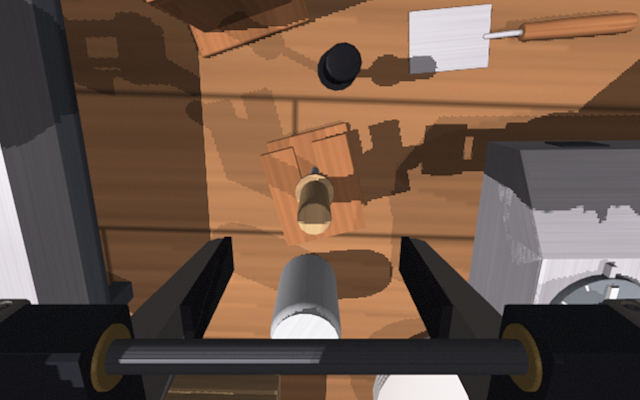

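Run:
```python
import cv2
t=cv2.imread('pics/w6.png'); cv2.imwrite('pics/w6a.png',cv2.resize(t[115:255,245:385],None,fx=4.28,fy=4.28,interpolation=cv2.INTER_CUBIC))
```

```text
(no output)
```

View pics/w6a.png

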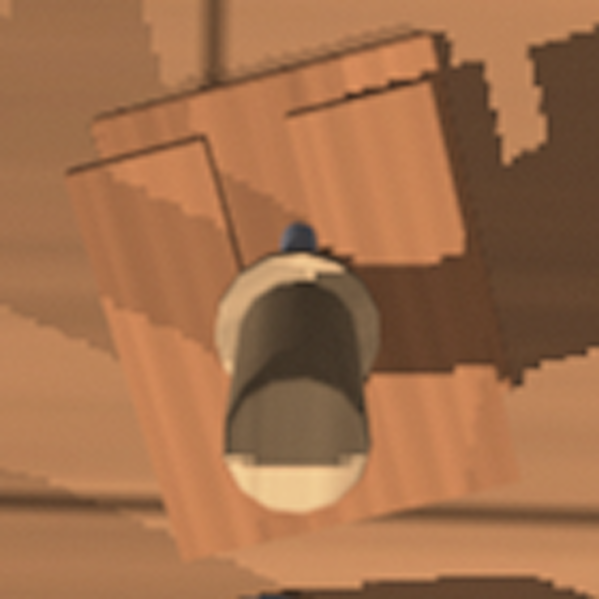

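Run:
```python
from h import *
b=lambda x,y:(245+(x+.5)/4.28-.5,115+(y+.5)/4.28-.5)
print('top',onz('w6',b(298,446),.188),'collar',onz('w6',b(298,333),.118),'tip',onz('w6',b(300,222),.017))
C=[onz('w6',b(*p),.112)[:2] for p in [(68,172),(432,82),(522,480),(188,560)]]
for i in range(4): e=C[(i+1)%4]-C[i]; print(C[i],np.linalg.norm(e),np.degrees(np.arctan2(e[1],e[0])))
n=[onz('w6',b(*p),.112)[:2] for p in [(205,137),(287,115),(240,265)]]; print(n,np.linalg.norm(n[0]-n[1]))
m=(n[0]+n[1])/2; d=n[2]-n[0]; d/=np.linalg.norm(d); print('notch mid',m,'dir',np.degrees(np.arctan2(d[1],d[0])))
th=np.radians(16.4); u=np.array([np.cos(th),np.sin(th)])
for r in ([.537,-.375],[.5365,-.374]): r=np.array(r); print('perp offset of rod from notch line',np.cross(u,r-m),'along',u@(r-m))
print(np.mean(C,axis=0))
```

```text
top [ 0.5376 -0.3761  0.188 ] collar [ 0.5376 -0.3763  0.118 ] tip [ 0.5339 -0.3761  0.017 ]
[ 0.5051 -0.4263] 0.07943699808953257 105.56858602976277
[ 0.4838 -0.3498] 0.09232259601996201 16.045542654377993
[ 0.5725 -0.3243] 0.0789752001866845 -73.71020140679089
[ 0.5947 -0.4001] 0.09332166714052026 -163.67217994903214
[array([ 0.4968, -0.3972]), array([ 0.4916, -0.38  ]), array([ 0.5243, -0.3893])] 0.017987462991686895
notch mid [ 0.4942 -0.3886] dir 15.99938763291328
perp offset of rod from notch line 0.0009452065580046031 along 0.04491496000293772
perp offset of rod from notch line 0.002045691260966114 along 0.04471764447251052
[ 0.539  -0.3751]<stdin>:9: DeprecationWarning: Arrays of 2-dimensional vectors are deprecated. Use arrays of 3-dimensional vectors instead. (deprecated in NumPy 2.0)
```

Run:
```python
from h import *
plan(np.array([.5374,-.376,.134]),Rg([0,0,-1],[-.038,1,0]),5); print(pose()[0])
```

```text
turn deg/row 0.07017810918002518 mm/row 23.38876580272048 rv total [-0.0011 -0.0014 -0.0059]
0 [-0.0004, 0.0005, 0.0234] [-0.0, -0.0, -0.001]
1 [-0.0004, 0.0005, 0.0234] [-0.0, -0.0, -0.001]
2 [-0.0004, 0.0005, 0.0233] [-0.0, -0.0, -0.001]
3 [-0.0004, 0.0005, 0.0234] [-0.0, -0.0, -0.001]
4 [-0.0005, 0.0005, 0.0234] [-0.0, -0.0, -0.001]
end err [ 0. -0. -0.] [-0.0011 -0.0014 -0.0009]
[ 0.535  -0.3742  0.2509]
```

Request:
apply_moves:
  motion:
    - [0.0919, [-0.0004, 0.0005, 0.03], [0, 0, 0]]
    - [0.0919, [-0.0004, 0.0005, 0.03], [0, 0, 0]]
    - [0.0919, [-0.0005, 0.0005, 0.03], [0, 0, 0]]
    - [0.0919, [-0.0005, 0.0009, 0.027], [0, 0, 0]]
    - [0.0919, [0, 0, 0], [0, 0, 0]]

```text
t: 8.1
eef_pos: [0.5362, -0.3735, 0.131]
ee_rot: [-0.003, 0.695, 0.719, -0.0]
wrist_force: [0.7, 0.3, 0.3]
grip_width: 0.0918
```

Run:
```python
from h import *
show(env.get_obs())
```

```text
t 8.1
joint_pos [-0.6109  0.4832  1.6337  0.0003  1.0317 -2.2166]
qd [-0.0059 -0.047  -0.0545 -0.002   0.0564 -0.0076]
joint_efforts [ -0.2468 -65.5881 -31.3388  -0.0674  -0.8338   0.0011]
eef_pos [ 0.5362 -0.3735  0.131 ]
ee_rot [-0.0034  0.6947  0.7193 -0.0004]
wrist_force [0.7075 0.3484 0.2561]
moment [ 0.087  -0.1414  0.0091]
grip_width 0.0918
```

Request:
apply_moves:
  motion:
    - [0.0919, [-0.002, 0.001, -0.002], [0, 0, 0]]
    - [0.0919, [0, 0, 0], [0, 0, 0]]

```text
t: 8.3
eef_pos: [0.5403, -0.3789, 0.1391]
ee_rot: [0.001, 0.695, 0.719, 0.0]
wrist_force: [1.1, 0.5, 0.2]
grip_width: 0.0919
```

Run:
```python
from h import *
show(env.get_obs())
```

```text
t 8.3
joint_pos [-0.6139  0.4784  1.621   0.      1.0392 -2.2193]
qd [-0.0044 -0.0093  0.0022  0.0013 -0.0059  0.0001]
joint_efforts [  0.1622 -63.7156 -29.9323  -0.0408   0.168   -0.0026]
eef_pos [ 0.5403 -0.3789  0.1391]
ee_rot [0.0015 0.6948 0.7192 0.0002]
wrist_force [1.0801 0.4778 0.2288]
moment [ 0.0244 -0.1515 -0.0287]
grip_width 0.0919
```

Request:
apply_moves:
  motion:
    - [0.0919, [0, 0, 0], [0, 0, 0]]
    - [0.0919, [0, 0, 0], [0, 0, 0]]
    - [0.0919, [0, 0, 0], [0, 0, 0]]

```text
t: 8.6
eef_pos: [0.539, -0.3787, 0.1377]
ee_rot: [0.001, 0.695, 0.719, 0.0]
wrist_force: [0.4, -0.3, 0.2]
grip_width: 0.092
```

Run:
```python
from h import *
show(env.get_obs())
```

```text
t 8.6
joint_pos [-0.6147  0.4792  1.6231  0.      1.0382 -2.2196]
qd [ 0.0012  0.0049  0.0041 -0.0022 -0.0007 -0.001 ]
joint_efforts [  0.0725 -65.6348 -31.0425  -0.0463   0.0465   0.0027]
eef_pos [ 0.539  -0.3787  0.1377]
ee_rot [0.0005 0.695  0.719  0.0001]
wrist_force [ 0.4108 -0.3169  0.2432]
moment [ 0.0842 -0.154  -0.0004]
grip_width 0.092
```

Request:
apply_moves:
  motion:
    - [0.0919, [0.0026, -0.0016, 0.0035], [0, 0, 0]]
    - [0.0919, [0, 0, 0], [0, 0, 0]]
    - [0.0919, [0, 0, 0], [0, 0, 0]]
    - [0.0919, [0, 0, 0], [0, 0, 0]]
    - [0.0919, [0, 0, 0], [0, 0, 0]]

```text
t: 9.1
eef_pos: [0.5372, -0.3761, 0.1335]
ee_rot: [0.0, 0.695, 0.719, 0.0]
wrist_force: [-0.5, -0.2, -0.1]
grip_width: 0.0917
```

Run:
```python
from h import *
show(env.get_obs())
```

```text
t 9.1
joint_pos [-0.6131  0.48    1.6326 -0.      1.029  -2.218 ]
qd [ 0.002  -0.0008 -0.0008  0.0007  0.0014 -0.0016]
joint_efforts [  0.0059 -65.2629 -30.6183  -0.049    0.0556   0.0002]
eef_pos [ 0.5372 -0.3761  0.1335]
ee_rot [0.     0.6949 0.7191 0.    ]
wrist_force [-0.4626 -0.243  -0.1014]
moment [ 0.1068 -0.1432  0.0458]
grip_width 0.0917
```

Request:
apply_moves:
  motion:
    - [0.02, [0, 0, 0], [0, 0, 0]]
    - [0.02, [0, 0, 0], [0, 0, 0]]
    - [0.02, [0, 0, 0], [0, 0, 0]]
    - [0.02, [0, 0, 0], [0, 0, 0]]
    - [0.02, [0, 0, 0], [0, 0, 0]]
  newtons: 40

```text
t: 9.6
eef_pos: [0.5371, -0.376, 0.1335]
ee_rot: [-0.0, 0.695, 0.719, -0.0]
wrist_force: [-0.1, -0.1, 0.2]
grip_width: 0.0538
```

Request:
apply_moves:
  motion:
    - [0.02, [0, 0, 0], [0, 0, 0]]
    - [0.02, [0, 0, 0], [0, 0, 0]]
    - [0.02, [0, 0, 0], [0, 0, 0]]
    - [0.02, [0, 0, 0], [0, 0, 0]]
    - [0.02, [0, 0, 0], [0, 0, 0]]

```text
t: 10.1
eef_pos: [0.5371, -0.3761, 0.1335]
ee_rot: [0.0, 0.695, 0.719, -0.0]
wrist_force: [-0.3, -0.9, -0.4]
grip_width: 0.0256
```

Request:
apply_moves:
  motion:
    - [0.02, [0, 0, -0.025], [0, 0, 0]]
    - [0.02, [0, 0, -0.04], [0, 0, 0]]
    - [0.02, [0, 0, -0.045], [0, 0, 0]]
    - [0.02, [0, 0, -0.045], [0, 0, 0]]
    - [0.02, [0, 0, -0.035], [0, 0, 0]]

```text
t: 10.6
eef_pos: [0.5372, -0.376, 0.3262]
ee_rot: [0.001, 0.695, 0.719, 0.0]
wrist_force: [0.7, -1.2, -2.0]
grip_width: 0.0256
```

Run:
```python
from h import *
show(env.get_obs())
c,s=np.cos(.038),np.sin(.038)
n=np.array([-.574*c,-.574*s,.819])
slot=np.array([.5353,.0367,.1085]); tip=slot+.05*n; tcp=tip+.1165*n
print(tcp)
plan(tcp,Rg(-n,[-s,c,0]),10,p0=np.array([.5371,-.3761,.3235]),R0=Rg([0,0,-1],[-.0345,1,0]))
```

```text
t 10.6
joint_pos [-0.613   0.3219  1.4315  0.0001  1.3866 -2.218 ]
qd [ 0.0005 -0.1902 -0.4449 -0.0009  0.6476  0.0001]
joint_efforts [ -0.0001 -61.0722 -35.4985  -0.0559  -0.5898   0.0026]
eef_pos [ 0.5372 -0.376   0.3262]
ee_rot [0.0008 0.6949 0.7191 0.0002]
wrist_force [ 0.7441 -1.18   -2.0153]
moment [ 0.0598 -0.198  -0.0119]
grip_width 0.0256
[0.4398 0.0331 0.2449]
turn deg/row 3.5025433723517656 mm/row 42.7867729645687 rv total [-0.6113  0.0011 -0.0034]
0 [0.0412, -0.0083, 0.0079] [-0.061, 0.0, -0.0]
1 [0.0413, -0.0088, 0.0073] [-0.061, 0.0, -0.0]
2 [0.0412, -0.0092, 0.0068] [-0.061, 0.0, -0.0]
3 [0.0412, -0.0096, 0.0062] [-0.061, 0.0, -0.0]
4 [0.0412, -0.01, 0.0056] [-0.061, 0.0, -0.0]
5 [0.0413, -0.0103, 0.005] [-0.061, 0.0, -0.0]
6 [0.0412, -0.0105, 0.0044] [-0.061, 0.0, -0.0]
7 [0.0412, -0.0109, 0.0037] [-0.061, 0.0, -0.0]
8 [0.0413, -0.011, 0.0031] [-0.061, 0.0, -0.0]
9 [0.0412, -0.0112, 0.0023] [-0.061, 0.0, -0.0]
end err [-0.  0.  0.] [-0.0013  0.002  -0.0029]
```

Request:
apply_moves:
  motion:
    - [0.02, [0.0412, -0.0083, 0.0079], [-0.061, 0, 0]]
    - [0.02, [0.0413, -0.0088, 0.0073], [-0.061, 0, 0]]
    - [0.02, [0.0412, -0.0092, 0.0068], [-0.061, 0, 0]]
    - [0.02, [0.0412, -0.0096, 0.0062], [-0.061, 0, 0]]
    - [0.02, [0.0412, -0.01, 0.0056], [-0.061, 0, 0]]

```text
t: 11.1
eef_pos: [0.4875, -0.1699, 0.2837]
ee_rot: [0.106, 0.687, 0.71, 0.11]
wrist_force: [1.1, 0.9, -2.9]
grip_width: 0.0253
```

Request:
apply_moves:
  motion:
    - [0.02, [0.0413, -0.0103, 0.005], [-0.061, 0, 0]]
    - [0.02, [0.0412, -0.0105, 0.0044], [-0.061, 0, 0]]
    - [0.02, [0.0412, -0.0109, 0.0037], [-0.061, 0, 0]]
    - [0.02, [0.0413, -0.011, 0.0031], [-0.061, 0, 0]]
    - [0.02, [0.0412, -0.0112, 0.0023], [-0.061, 0, 0]]

```text
t: 11.6
eef_pos: [0.4405, 0.0222, 0.2455]
ee_rot: [0.204, 0.666, 0.687, 0.208]
wrist_force: [-0.3, -1.5, -1.8]
grip_width: 0.0252
```

Request:
apply_moves:
  motion:
    - [0.02, [0, 0, 0], [0, 0, 0]]
    - [0.02, [0, 0, 0], [0, 0, 0]]
    - [0.02, [0, 0, 0], [0, 0, 0]]
    - [0.02, [0, 0, 0], [0, 0, 0]]
    - [0.02, [0, 0, 0], [0, 0, 0]]

```text
t: 12.1
eef_pos: [0.4432, 0.0195, 0.2467]
ee_rot: [0.204, 0.666, 0.687, 0.207]
wrist_force: [-0.0, -0.2, -1.5]
grip_width: 0.0256
```

Run:
```python
from h import *
s,o=snap('wrist','w7.png'); show(o); snap('scene','s7.png')
t=cv2.imread('pics/s7.png'); cv2.imwrite('pics/s7a.png',cv2.resize(t[80:300,180:420],None,fx=2.7,fy=2.7,interpolation=cv2.INTER_CUBIC))
```

```text
t 12.1
joint_pos [ 0.0555 -0.2809  2.367  -0.0411  0.4661 -1.5139]
qd [ 0.0056 -0.0016  0.0055 -0.0022 -0.0012  0.0057]
joint_efforts [  0.1801 -14.5669 -35.5863  -0.0938  -3.4326  -0.0378]
eef_pos [0.4432 0.0195 0.2467]
ee_rot [0.204  0.6664 0.6866 0.2071]
wrist_force [-0.0293 -0.1757 -1.4957]
moment [0.0939 0.3411 0.0165]
grip_width 0.0256
```

View pics/w7.png

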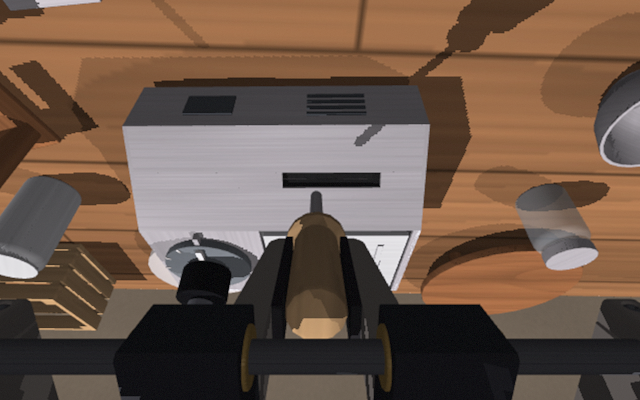

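View pics/s7a.png

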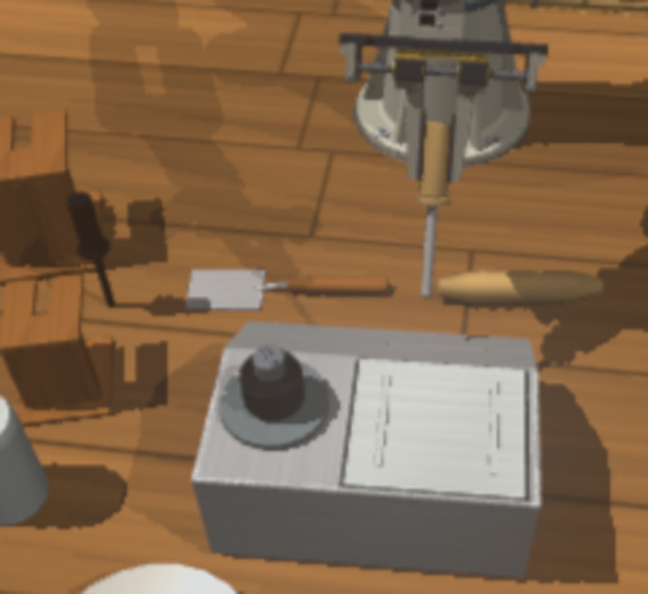

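Run:
```python
from h import *
d=json.load(open('pics/w7.json'));q=d['rot'];Q=R.from_quat([q[1],q[2],q[3],q[0]]);p=np.array(d['eef'])
for l in (.0,.0785,.1165): X=p+Q.apply([0,0,l]); print(X,proj('w7',X),proj('s7',X))
print(Q.as_matrix())
for uv in ((283,180),(380,180)): print(onz('w7',uv,.1085))
t=cv2.imread('pics/w7.png'); cv2.imwrite('pics/w7a.png',cv2.resize(t[160:260,260:400],None,fx=5,fy=5,interpolation=cv2.INTER_CUBIC))
t=cv2.imread('pics/s7.png'); cv2.imwrite('pics/s7b.png',cv2.resize(t[110:200,310:380],None,fx=6,fy=6,interpolation=cv2.INTER_CUBIC))
```

```text
[0.4432 0.0195 0.2467] [316.3245 253.1068] [339.8289 145.7301]
[0.4869 0.0205 0.1815] [316.1934 207.6143] [337.8094 175.3601]
[0.508  0.021  0.1499] [316.1536 193.8068] [336.8621 189.2597]
[[-0.0285  0.8306  0.5562]
 [ 0.9996  0.026   0.0124]
 [-0.0041  0.5563 -0.831 ]]
[ 0.5367 -0.0121  0.1085]
[0.5335 0.0864 0.1085]
```

View pics/w7a.png

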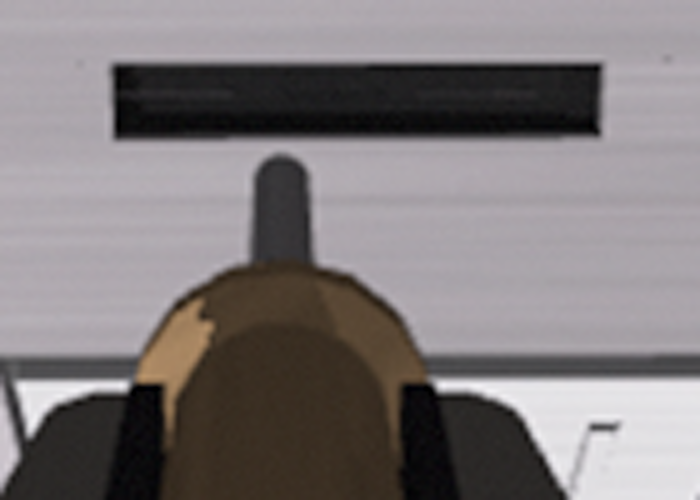

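View pics/s7b.png

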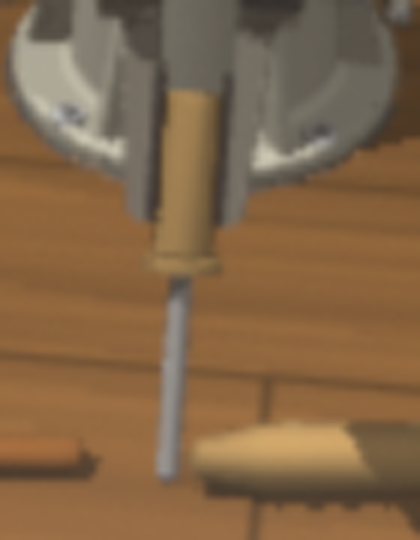

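```bash
cat >> h.py <<'E'
c,s=np.cos(.038),np.sin(.038)
N=np.array([-.574*c,-.574*s,.819]); N/=np.linalg.norm(N); Y=np.array([-s,c,0]); V=np.cross(N,Y) # V up-slope dir check
SLOT=np.array([.5352,.0369,.1085]); L=.1165
RG=Rg(-N,Y)
def tgt(y,depth): return SLOT+Y*y+(L-depth)*N
def where():
    p,Q,o=pose(); t=p+Q.apply([0,0,L]); d=t-SLOT
    tx=np.cross(Y,N)
    print('t',o['t'],'tip: along y %.1f depth %.1f across %.1f mm'%(1e3*d@Y,-1e3*d@N,1e3*d@tx),'roterr',(Q.inv()*RG).as_rotvec(),'F axial %.1f y %.1f across %.1f'%(o['wrist_force']@N,o['wrist_force']@Y,o['wrist_force']@tx),'grip',o['grip_width'])
E
python3 - <<'E'
from h import *
where(); print(np.cross(Y,N)); plan(tgt(0,-.02),RG,3)
E
```

```text
t 12.2 tip: along y -14.6 depth -49.8 across 0.8 mm roterr [-0.0214  0.0085 -0.0052] F axial -1.0 y 0.2 across -1.7 grip 0.025680512111430593
[0.8183 0.0311 0.5739]
turn deg/row 0.4509608692378952 mm/row 10.97146542936279 rv total [-0.0214  0.0085 -0.0052]
0 [0.0046, -0.0009, 0.0099] [-0.007, 0.003, -0.002]
1 [0.0046, -0.0009, 0.0099] [-0.007, 0.003, -0.002]
2 [0.0046, -0.0011, 0.01] [-0.007, 0.003, -0.002]
end err [-0.      0.     -0.0001] [-0.0004 -0.0006  0.0008]
```

Request:
apply_moves:
  motion:
    - [0.02, [0.0046, -0.0009, 0.0099], [-0.007, 0.003, -0.002]]
    - [0.02, [0.0046, -0.0009, 0.0099], [-0.007, 0.003, -0.002]]
    - [0.02, [0.0046, -0.0011, 0.01], [-0.007, 0.003, -0.002]]
    - [0.02, [0, 0, 0], [0, 0, 0]]
    - [0.02, [0, 0, 0], [0, 0, 0]]

```text
t: 12.7
eef_pos: [0.4565, 0.0346, 0.22]
ee_rot: [0.208, 0.661, 0.688, 0.217]
wrist_force: [-0.3, 0.3, -1.6]
grip_width: 0.0257
```

Request:
apply_moves:
  motion:
    - [0.02, [0, 0, 0], [0, 0, 0]]
    - [0.02, [0, 0, 0], [0, 0, 0]]

```text
t: 12.9
eef_pos: [0.4568, 0.0347, 0.2208]
ee_rot: [0.209, 0.661, 0.688, 0.217]
wrist_force: [0.2, 0.1, -1.8]
grip_width: 0.0257
```

Run:
```python
from h import *
where(); snap('wrist','w8.png'); snap('scene','s8.png'); where()
t=cv2.imread('pics/w8.png'); cv2.imwrite('pics/w8a.png',cv2.resize(t[160:260,260:400],None,fx=5,fy=5,interpolation=cv2.INTER_CUBIC))
```

```text
t 12.9 tip: along y 0.9 depth -20.5 across 0.3 mm roterr [ 0.0007 -0.0014  0.0018] F axial -1.6 y 0.1 across -0.8 grip 0.02569769947632913
t 13.0 tip: along y 1.0 depth -20.4 across 0.2 mm roterr [ 0.0006 -0.0015  0.002 ] F axial -1.6 y -0.3 across -0.3 grip 0.025536465697513097
```

View pics/w8a.png

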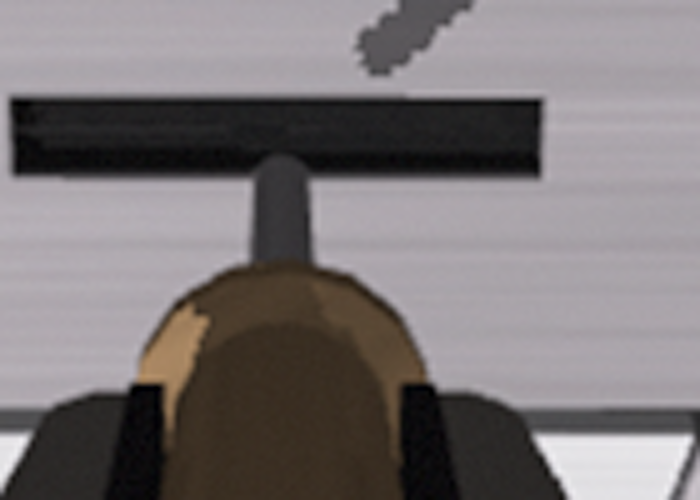

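Run:
```python
from h import *
d=json.load(open('pics/w8.json'));q=d['rot'];Q=R.from_quat([q[1],q[2],q[3],q[0]]);p=np.array(d['eef'])
for l in (.1115,.1165,.1165+.0204): print(proj('w8',p+Q.apply([0,0,l])))
print(proj('w8',SLOT), 'seen', 260+276/5,160+136.5/5)
```

```text
[316.1619 195.4297]
[316.1572 193.808 ]
[316.1394 187.6963]
[315.1391 187.3267] seen 315.2 187.3
```

Request:
apply_moves:
  motion:
    - [0.02, [0, 0, 0.01], [0, 0, 0]]
    - [0.02, [0, 0, 0.01], [0, 0, 0]]
    - [0.02, [0, 0, 0.01], [0, 0, 0]]
    - [0.02, [0, 0, 0.01], [0, 0, 0]]
    - [0.02, [0, 0, 0.004], [0, 0, 0]]

```text
t: 13.5
eef_pos: [0.482, 0.0359, 0.1837]
ee_rot: [0.208, 0.661, 0.688, 0.217]
wrist_force: [-0.6, 0.5, -1.7]
grip_width: 0.0256
```

Run:
```python
from h import *
where()
```

```text
t 13.5 tip: along y 1.2 depth 24.4 across -0.5 mm roterr [-0.0008 -0.0016  0.0022] F axial -1.0 y 0.5 across -1.5 grip 0.025632784720148908
```

Request:
apply_moves:
  motion:
    - [0.02, [0, 0, 0], [0, 0, 0]]
    - [0.02, [0, 0, 0], [0, 0, 0]]
    - [0.02, [0, 0, 0], [0, 0, 0]]

```text
t: 13.8
eef_pos: [0.4818, 0.0359, 0.1846]
ee_rot: [0.209, 0.66, 0.688, 0.217]
wrist_force: [0.2, 0.4, -2.2]
grip_width: 0.0252
```

Run:
```python
from h import *
where()
```

```text
t 13.8 tip: along y 1.2 depth 23.6 across 0.0 mm roterr [ 0.0004 -0.0017  0.0022] F axial -1.9 y 0.4 across -1.1 grip 0.025187485354534522
```

Request:
apply_moves:
  motion:
    - [0.02, [0, 0, 0.002], [0, 0, 0]]
    - [0.02, [0, 0, 0.002], [0, 0, 0]]
    - [0.02, [0, 0, 0.002], [0, 0, 0]]
    - [0.02, [0, 0, 0.002], [0, 0, 0]]
    - [0.02, [0, 0, 0.002], [0, 0, 0]]

```text
t: 14.3
eef_pos: [0.4876, 0.0362, 0.1758]
ee_rot: [0.208, 0.66, 0.688, 0.217]
wrist_force: [-0.6, -0.3, -1.5]
grip_width: 0.0258
```

Run:
```python
from h import *
where()
```

```text
t 14.3 tip: along y 1.3 depth 34.1 across -0.4 mm roterr [-0.0003 -0.0017  0.0023] F axial -0.8 y -0.3 across -1.4 grip 0.02584840784777419
```

Request:
apply_moves:
  motion:
    - [0.02, [0, 0, 0.002], [0, 0, 0]]
    - [0.02, [0, 0, 0.002], [0, 0, 0]]
    - [0.02, [0, 0, 0.001], [0, 0, 0]]
    - [0.02, [0, 0, 0], [0, 0, 0]]

```text
t: 14.7
eef_pos: [0.4904, 0.0363, 0.1718]
ee_rot: [0.208, 0.66, 0.688, 0.217]
wrist_force: [-2.3, -0.5, 1.0]
grip_width: 0.0253
```

Run:
```python
from h import *
where()
```

```text
t 14.7 tip: along y 1.3 depth 39.0 across -0.4 mm roterr [-0.0003 -0.0016  0.0022] F axial 2.2 y -0.4 across -1.3 grip 0.025278642251840535
```

Request:
apply_moves:
  motion:
    - [0.02, [0, 0, 0.0015], [0, 0, 0]]
    - [0.02, [0, 0, 0.0015], [0, 0, 0]]
    - [0.02, [0, 0, 0], [0, 0, 0]]

```text
t: 15.0
eef_pos: [0.4922, 0.0363, 0.1693]
ee_rot: [0.208, 0.66, 0.688, 0.217]
wrist_force: [-3.2, -0.6, 2.1]
grip_width: 0.0253
```

Run:
```python
from h import *
where()
```

```text
t 15.0 tip: along y 1.3 depth 42.0 across -0.4 mm roterr [-0.0003 -0.0016  0.0022] F axial 3.6 y -0.5 across -1.5 grip 0.025317676375575898
```

Request:
apply_moves:
  motion:
    - [0.02, [0, 0, 0.001], [0, 0, 0]]
    - [0.02, [0, 0, 0.001], [0, 0, 0]]
    - [0.02, [0, 0, 0], [0, 0, 0]]
    - [0.02, [0, 0, 0], [0, 0, 0]]

```text
t: 15.4
eef_pos: [0.4933, 0.0364, 0.1677]
ee_rot: [0.208, 0.66, 0.688, 0.217]
wrist_force: [-3.0, -0.2, 2.1]
grip_width: 0.0254
```

Run:
```python
from h import *
where(); snap('scene','s9.png'); where()
```

```text
t 15.4 tip: along y 1.3 depth 43.9 across -0.4 mm roterr [-0.0003 -0.0017  0.0022] F axial 3.5 y -0.0 across -1.3 grip 0.0253742074257349
t 15.45 tip: along y 1.3 depth 43.9 across -0.4 mm roterr [-0.0002 -0.0017  0.0023] F axial 4.8 y 0.8 across -1.0 grip 0.025433160010022368
```

View pics/s9.png

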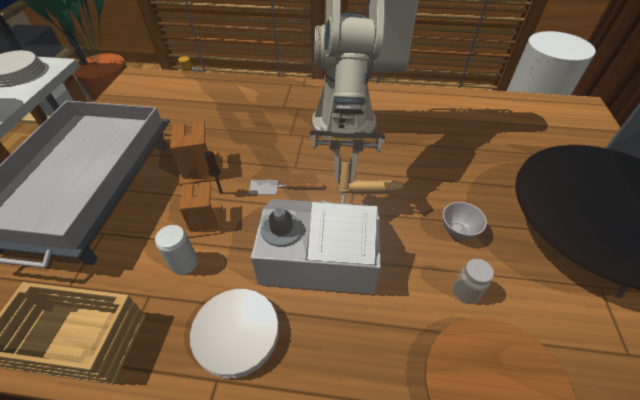

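Request:
apply_moves:
  motion:
    - [0.02, [0, 0, 0.001], [0, 0, 0]]
    - [0.02, [0, 0, 0], [0, 0, 0]]
    - [0.02, [0, 0, 0], [0, 0, 0]]
    - [0.02, [0, 0, 0], [0, 0, 0]]

```text
t: 15.85
eef_pos: [0.4939, 0.0364, 0.167]
ee_rot: [0.208, 0.66, 0.688, 0.217]
wrist_force: [-4.0, -0.1, 3.4]
grip_width: 0.0254
```

Run:
```python
from h import *
where(); snap('scene','s10.png')
a=cv2.imread('pics/s9.png')[180:300,240:400];b=cv2.imread('pics/s10.png')[180:300,240:400]
print(np.abs(a.astype(int)-b).mean())
cv2.imwrite('pics/s10a.png',cv2.resize(np.hstack([a,b]),None,fx=2.4,fy=2.4))
```

```text
t 15.85 tip: along y 1.3 depth 44.9 across -0.3 mm roterr [-0.0002 -0.0017  0.0023] F axial 5.1 y 0.1 across -1.4 grip 0.025413445011206206
9.727690972222222
```

View pics/s10a.png

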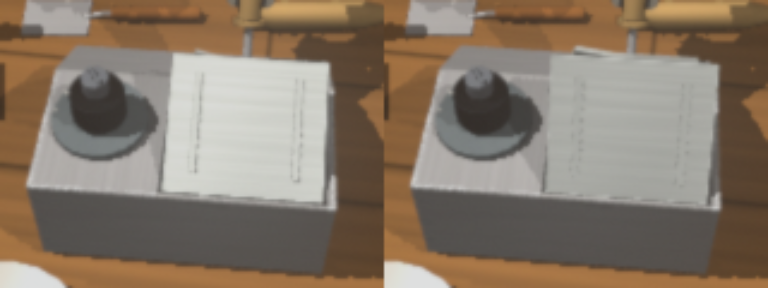

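Request:
apply_moves:
  motion:
    - [0.02, [0, 0, -0.003], [0, 0, 0]]
    - [0.02, [0, 0, -0.006], [0, 0, 0]]
    - [0.02, [0, 0, -0.01], [0, 0, 0]]
    - [0.02, [0, 0, -0.012], [0, 0, 0]]
    - [0.02, [0, 0, -0.012], [0, 0, 0]]

```text
t: 16.4
eef_pos: [0.4686, 0.0355, 0.2025]
ee_rot: [0.208, 0.66, 0.688, 0.217]
wrist_force: [0.2, -0.0, -2.0]
grip_width: 0.0253
```

Request:
apply_moves:
  motion:
    - [0.02, [0, 0, -0.015], [0, 0, 0]]
    - [0.02, [0, 0, -0.02], [0, 0, 0]]
    - [0.02, [0, 0, -0.02], [0, 0, 0]]
    - [0.02, [0, 0, 0], [0, 0, 0]]
    - [0.02, [0, 0, 0], [0, 0, 0]]

```text
t: 16.9
eef_pos: [0.4379, 0.0342, 0.2475]
ee_rot: [0.209, 0.66, 0.688, 0.218]
wrist_force: [0.1, 0.7, -2.5]
grip_width: 0.0253
```

Run:
```python
from h import *
where(); snap('scene','s11.png'); show(env.get_obs())
```

```text
t 16.9 tip: along y 1.3 depth -53.2 across 0.2 mm roterr [ 0.0014 -0.002   0.0023] F axial -2.2 y 0.7 across -1.3 grip 0.02532796477400464
t 16.95
joint_pos [ 0.104  -0.299   2.3881 -0.0841  0.4435 -1.4431]
qd [-0.0003  0.0179  0.0033 -0.0003  0.0039  0.0007]
joint_efforts [  0.0326 -14.457  -35.8792  -0.1929  -3.5106  -0.0203]
eef_pos [0.4377 0.0342 0.2469]
ee_rot [0.2083 0.6604 0.688  0.2171]
wrist_force [ 0.7322 -0.6024 -1.8188]
moment [-0.0199  0.3941 -0.0412]
grip_width 0.0254
```

View pics/s11.png

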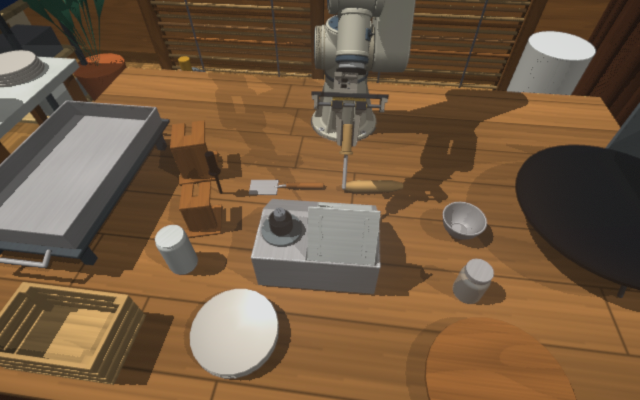

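Run:
```python
from h import *
snap('top','t11.png')
a=cv2.imread('pics/s10.png')[180:300,240:400];b=cv2.imread('pics/s11.png')[180:300,240:400]
cv2.imwrite('pics/s11a.png',cv2.resize(np.hstack([a,b]),None,fx=2.4,fy=2.4))
```

```text
(no output)
```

View pics/s11a.png

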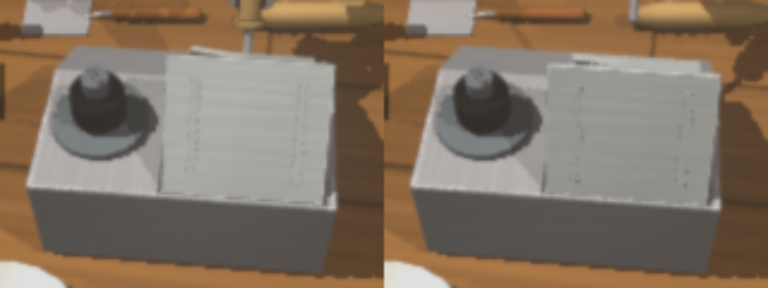

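View pics/t11.png

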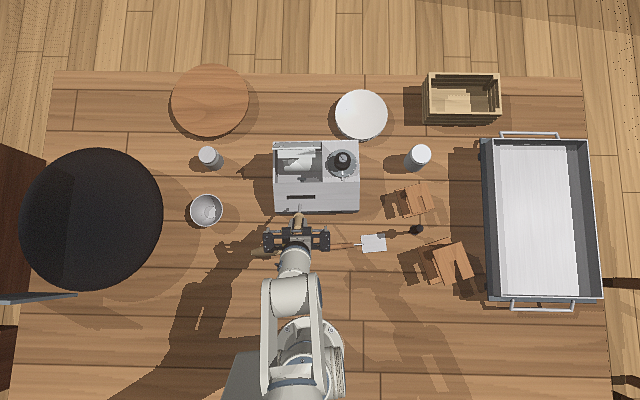

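Run:
```python
from h import *
plan(np.array([.5368,-.3762,.31]),Rg([0,0,-1],[-.0345,1,0]),13)
```

```text
turn deg/row 2.689807829240127 mm/row 32.83803972024835 rv total [ 0.6103 -0.002   0.0062]
0 [-0.0318, 0.008, -0.0004] [0.047, -0.0, 0.0]
1 [-0.0319, 0.008, -0.0007] [0.047, -0.0, 0.0]
2 [-0.0318, 0.0079, -0.0012] [0.047, -0.0, 0.0]
3 [-0.0319, 0.0078, -0.0014] [0.047, -0.0, 0.0]
4 [-0.0318, 0.0078, -0.0019] [0.047, -0.0, 0.0]
5 [-0.0319, 0.0077, -0.0022] [0.047, -0.0, 0.0]
6 [-0.0318, 0.0076, -0.0026] [0.047, -0.0, 0.0]
7 [-0.0319, 0.0074, -0.003] [0.047, -0.0, 0.0]
8 [-0.0318, 0.0073, -0.0033] [0.047, -0.0, 0.0]
9 [-0.0319, 0.0072, -0.0036] [0.047, -0.0, 0.0]
10 [-0.0318, 0.0069, -0.0039] [0.047, -0.0, 0.0]
11 [-0.0319, 0.0068, -0.0043] [0.047, -0.0, 0.0]
12 [-0.0318, 0.0065, -0.0046] [0.047, -0.0, 0.0]
end err [-0.  0. -0.] [-0.0007 -0.0001  0.0064]
```

Request:
apply_moves:
  motion:
    - [0.02, [-0.0318, 0.008, -0.0004], [0.047, 0, 0]]
    - [0.02, [-0.0319, 0.008, -0.0007], [0.047, 0, 0]]
    - [0.02, [-0.0318, 0.0079, -0.0012], [0.047, 0, 0]]
    - [0.02, [-0.0319, 0.0078, -0.0014], [0.047, 0, 0]]
    - [0.02, [-0.0318, 0.0078, -0.0019], [0.047, 0, 0]]

```text
t: 17.5
eef_pos: [0.4748, -0.1221, 0.2701]
ee_rot: [0.13, 0.681, 0.708, 0.135]
wrist_force: [1.4, 0.9, -2.7]
grip_width: 0.0253
```

Request:
apply_moves:
  motion:
    - [0.02, [-0.0319, 0.0077, -0.0022], [0.047, 0, 0]]
    - [0.02, [-0.0318, 0.0076, -0.0026], [0.047, 0, 0]]
    - [0.02, [-0.0319, 0.0074, -0.003], [0.047, 0, 0]]
    - [0.02, [-0.0318, 0.0073, -0.0033], [0.047, 0, 0]]
    - [0.02, [-0.0319, 0.0072, -0.0036], [0.047, 0, 0]]

```text
t: 18.0
eef_pos: [0.5129, -0.28, 0.2943]
ee_rot: [0.049, 0.691, 0.719, 0.051]
wrist_force: [0.5, -0.4, -2.0]
grip_width: 0.0251
```

Request:
apply_moves:
  motion:
    - [0.02, [-0.0318, 0.0069, -0.0039], [0.047, 0, 0]]
    - [0.02, [-0.0319, 0.0068, -0.0043], [0.047, 0, 0]]
    - [0.02, [-0.0318, 0.0065, -0.0046], [0.047, 0, 0.006]]
    - [0.02, [0, 0, 0], [0, 0, 0]]
    - [0.02, [0, 0, 0], [0, 0, 0]]

```text
t: 18.5
eef_pos: [0.5355, -0.3732, 0.3082]
ee_rot: [0.001, 0.695, 0.719, 0.001]
wrist_force: [-0.3, 1.9, -1.8]
grip_width: 0.0255
```

Request:
apply_moves:
  motion:
    - [0.02, [0, 0, 0], [0, 0, 0]]
    - [0.02, [0, 0, 0], [0, 0, 0]]
    - [0.02, [0, 0, 0], [0, 0, 0]]

```text
t: 18.8
eef_pos: [0.535, -0.3722, 0.311]
ee_rot: [0.002, 0.695, 0.719, 0.001]
wrist_force: [-0.1, -0.1, -2.8]
grip_width: 0.0257
```

Run:
```python
from h import *
print(pose()[0]); plan(np.array([.5370,-.3761,.245]),Rg([0,0,-1],[-.0345,1,0]),3); snap('wrist','w12.png'); snap('scene','s12.png')
p,Q,o=pose()
for l in (0.,.0785,.1165): X=p+Q.apply([0,0,l]); print(X,proj('w12',X),proj('s12',X))
t=cv2.imread('pics/s12.png'); cv2.imwrite('pics/s12a.png',cv2.resize(t[80:260,140:320],None,fx=3.3,fy=3.3,interpolation=cv2.INTER_CUBIC))
```

```text
[ 0.535  -0.3722  0.311 ]
turn deg/row 0.09457541320740089 mm/row 22.03568292210893 rv total [ 0.0049  0.001  -0.0001]
0 [-0.0013, 0.0005, 0.022] [0.002, 0.0, -0.0]
1 [-0.0013, 0.0006, 0.022] [0.002, 0.0, -0.0]
2 [-0.0013, 0.0006, 0.022] [0.002, 0.0, -0.0]
end err [ 0.  0. -0.] [-0.0011  0.001  -0.0001]
[ 0.5351 -0.3725  0.3112] [315.7322 253.3978] [174.2684 136.9795]
[ 0.5355 -0.3725  0.2327] [315.7352 207.8375] [183.5694 161.2398]
[ 0.5357 -0.3726  0.1947] [315.7362 194.0099] [187.6632 171.9177]
```

View pics/w12.png

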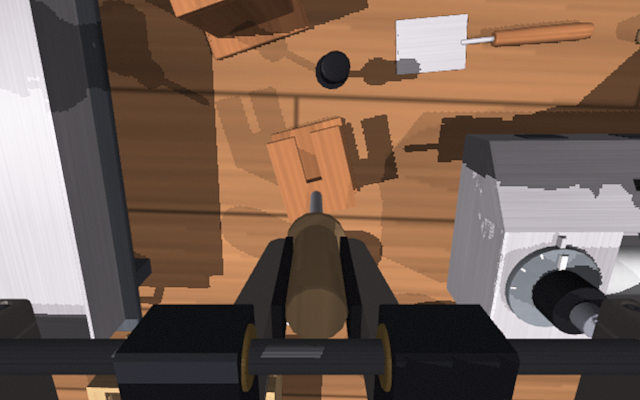

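View pics/s12a.png

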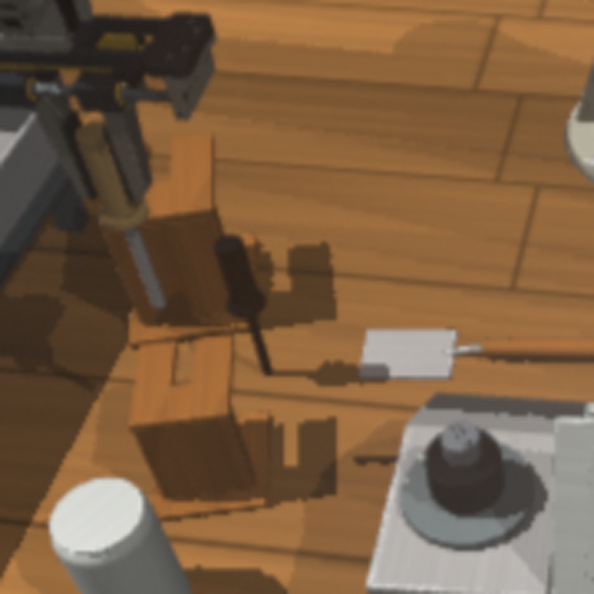

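Run:
```python
from h import *
u=np.array([np.cos(.283),np.sin(.283),0]);r=np.array([.5372,-.3761,.112])
w=np.array([-u[1],u[0],0])
for k in (9,-9): 
  print('pred end corners',proj('w12',r+.008*u+w*k/1e3),proj('w12',r-.0445*u+w*k/1e3))
t=cv2.imread('pics/w12.png'); cv2.imwrite('pics/w12a.png',cv2.resize(t[110:220,255:365],None,fx=5.4,fy=5.4,interpolation=cv2.INTER_CUBIC))
```

```text
pred end corners [322.2216 178.8203] [310.4106 132.6026]
pred end corners [306.6049 182.6661] [294.1874 136.7769]
```

View pics/w12a.png

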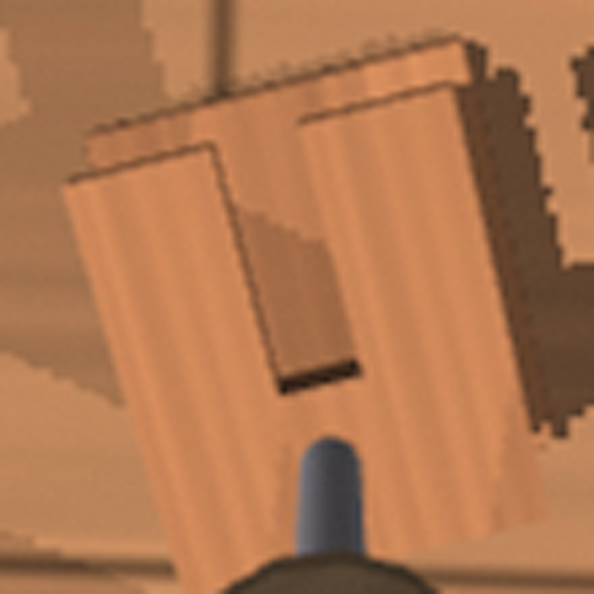

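Request:
apply_moves:
  motion:
    - [0.02, [-0.0013, 0.0005, 0.022], [0.0015, 0, 0]]
    - [0.02, [-0.0013, 0.0006, 0.022], [0.0015, 0, 0]]
    - [0.02, [-0.0013, 0.0006, 0.022], [0.0015, 0, 0]]
    - [0.02, [0, 0, 0], [0, 0, 0]]
    - [0.02, [0, 0, 0], [0, 0, 0]]

```text
t: 19.4
eef_pos: [0.5372, -0.3767, 0.2453]
ee_rot: [0.0, 0.695, 0.719, -0.0]
wrist_force: [1.1, -0.5, -0.8]
grip_width: 0.0254
```

Request:
apply_moves:
  motion:
    - [0.02, [0, 0, 0], [0, 0, 0]]
    - [0.02, [0, 0, 0], [0, 0, 0]]
    - [0.02, [0, 0, 0], [0, 0, 0]]

```text
t: 19.7
eef_pos: [0.5376, -0.377, 0.2459]
ee_rot: [0.001, 0.695, 0.719, -0.0]
wrist_force: [-0.2, 0.1, -1.8]
grip_width: 0.0254
```

Run:
```python
from h import *
print(pose()[0]); plan(np.array([.5370,-.3761,.136]),Rg([0,0,-1],[-.0345,1,0]),5)
```

```text
[ 0.5376 -0.377   0.2459]
turn deg/row 0.027087275471189682 mm/row 21.973249462161345 rv total [ 0.0013  0.0019 -0.0007]
0 [0.0002, -0.0001, 0.022] [0.0, 0.0, -0.0]
1 [0.0003, -0.0002, 0.0219] [0.0, 0.0, -0.0]
2 [0.0002, -0.0001, 0.022] [0.0, 0.0, -0.0]
3 [0.0002, -0.0002, 0.022] [0.0, 0.0, -0.0]
4 [0.0002, -0.0001, 0.022] [0.0, 0.0, -0.0]
end err [ 0. -0. -0.] [ 0.0013  0.0019 -0.0007]
```

Request:
apply_moves:
  motion:
    - [0.02, [0.001, -0.0006, 0.004], [0, 0, 0]]
    - [0.02, [0, 0, 0.012], [0, 0, 0]]
    - [0.02, [0, 0, 0.012], [0, 0, 0]]
    - [0.02, [0, 0, 0.012], [0, 0, 0]]
    - [0.02, [0, 0, 0.012], [0, 0, 0]]

```text
t: 20.2
eef_pos: [0.5362, -0.3756, 0.1911]
ee_rot: [-0.0, 0.695, 0.719, -0.0]
wrist_force: [-0.3, 1.0, -2.9]
grip_width: 0.0255
```

Request:
apply_moves:
  motion:
    - [0.02, [0, 0, 0.014], [0, 0, 0]]
    - [0.02, [0, 0, 0.014], [0, 0, 0]]
    - [0.02, [0, 0, 0.014], [0, 0, 0]]
    - [0.02, [0, 0, 0.01], [0, 0, 0]]
    - [0.02, [0, 0, 0], [0, 0, 0]]

```text
t: 20.7
eef_pos: [0.5358, -0.3753, 0.1388]
ee_rot: [-0.001, 0.695, 0.719, -0.001]
wrist_force: [-0.2, -0.1, -1.4]
grip_width: 0.0255
```

Request:
apply_moves:
  motion:
    - [0.02, [0, 0, 0], [0, 0, 0]]
    - [0.02, [0, 0, 0], [0, 0, 0]]
    - [0.02, [0, 0, 0], [0, 0, 0]]

```text
t: 21.0
eef_pos: [0.537, -0.3762, 0.1416]
ee_rot: [0.001, 0.695, 0.719, -0.0]
wrist_force: [0.3, 0.0, -2.4]
grip_width: 0.0257
```

Run:
```python
from h import *
show(env.get_obs())
```

```text
t 21.0
joint_pos [-0.613   0.4702  1.6282 -0.0009  1.0412 -2.2171]
qd [-0.002   0.0024  0.0025 -0.0002 -0.0007  0.0003]
joint_efforts [  0.0005 -65.9318 -31.6729  -0.0536   0.0441  -0.0001]
eef_pos [ 0.537  -0.3762  0.1416]
ee_rot [ 0.001   0.6951  0.719  -0.0002]
wrist_force [ 0.3218  0.0086 -2.4123]
moment [ 0.0882 -0.1431 -0.0542]
grip_width 0.0257
```

Request:
apply_moves:
  motion:
    - [0.02, [0, 0, 0.003], [0, 0, 0]]
    - [0.02, [0, 0, 0.003], [0, 0, 0]]
    - [0.02, [0, 0, 0.0015], [0, 0, 0]]
    - [0.02, [0, 0, 0], [0, 0, 0]]
    - [0.02, [0, 0, 0], [0, 0, 0]]

```text
t: 21.5
eef_pos: [0.5366, -0.3759, 0.1335]
ee_rot: [0.0, 0.695, 0.719, -0.0]
wrist_force: [-1.8, 0.9, 1.8]
grip_width: 0.0258
```

Request:
apply_moves:
  motion:
    - [0.02, [0, 0, 0.0005], [0, 0, 0]]
    - [0.02, [0, 0, 0], [0, 0, 0]]
    - [0.02, [0, 0, 0], [0, 0, 0]]

```text
t: 21.8
eef_pos: [0.5366, -0.3759, 0.1334]
ee_rot: [0.0, 0.695, 0.719, -0.0]
wrist_force: [-3.0, 0.8, 6.6]
grip_width: 0.0257
```

Run:
```python
from h import *
o=env.get_obs();print(o['eef_pos'],o['wrist_force'],o['moment'])
```

```text
[ 0.5366 -0.3759  0.1334] [-2.954   0.8191  6.5922] [0.4767 0.3655 0.0054]
```

Request:
apply_moves:
  motion:
    - [0.03, [0, 0, 0], [0, 0, 0]]
    - [0.05, [0, 0, 0], [0, 0, 0]]
    - [0.07, [0, 0, 0], [0, 0, 0]]
    - [0.0919, [0, 0, 0], [0, 0, 0]]
    - [0.0919, [0, 0, 0], [0, 0, 0]]

```text
t: 22.3
eef_pos: [0.5366, -0.3759, 0.1327]
ee_rot: [0.0, 0.695, 0.719, -0.0]
wrist_force: [-0.8, -0.1, 1.1]
grip_width: 0.0601
```

Request:
apply_moves:
  motion:
    - [0.0919, [0, 0, 0], [0, 0, 0]]
    - [0.0919, [0, 0, 0], [0, 0, 0]]
    - [0.0919, [0, 0, 0], [0, 0, 0]]
    - [0.0919, [0, 0, 0], [0, 0, 0]]

```text
t: 22.7
eef_pos: [0.5366, -0.3759, 0.1328]
ee_rot: [0.0, 0.695, 0.719, -0.0]
wrist_force: [0.6, -0.7, -0.3]
grip_width: 0.0912
```

Request:
apply_moves:
  motion:
    - [0.0919, [0, 0, -0.015], [0, 0, 0]]
    - [0.0919, [0, 0, -0.03], [0, 0, 0]]
    - [0.0919, [0, 0, -0.035], [0, 0, 0]]
    - [0.0919, [0, 0, -0.04], [0, 0, 0]]
    - [0.0919, [0, 0, 0], [0, 0, 0]]

```text
t: 23.2
eef_pos: [0.5392, -0.3776, 0.2603]
ee_rot: [0.005, 0.695, 0.719, 0.0]
wrist_force: [0.3, -0.3, 0.2]
grip_width: 0.0918
```

Run:
```python
from h import *
o=env.get_obs();print(o['eef_pos'],o['wrist_force'],o['t'])
snap('wrist','w14.png'); snap('scene','s14.png'); snap('top','t14.png')
```

```text
[ 0.5392 -0.3776  0.2603] [ 0.3308 -0.2834  0.1609] 23.2
```

View pics/w14.png

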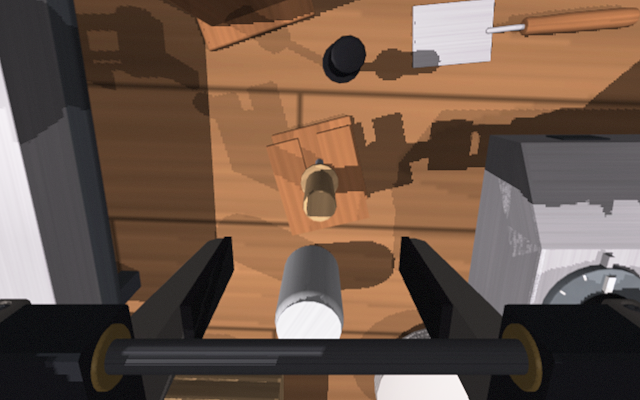

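View pics/s14.png

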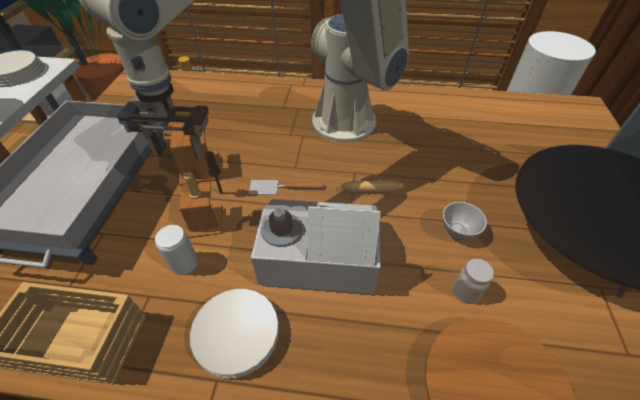

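View pics/t14.png

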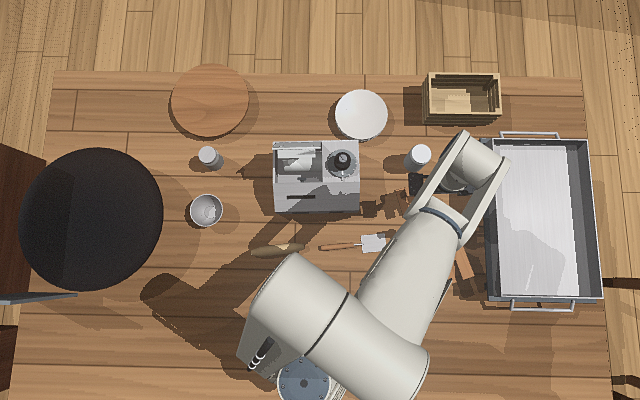

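Request:
apply_moves:
  motion:
    - [0.0919, [0, 0, -0.02], [0, 0, 0]]
    - [0.0919, [0, 0, -0.02], [0, 0, 0]]
    - [0.0919, [0, 0, 0], [0, 0, 0]]
    - [0.0919, [0, 0, 0], [0, 0, 0]]
    - [0.0919, [0, 0, 0], [0, 0, 0]]

```text
t: 23.85
eef_pos: [0.5359, -0.3753, 0.2909]
ee_rot: [-0.001, 0.695, 0.719, -0.001]
wrist_force: [-0.1, 0.4, -0.2]
grip_width: 0.0918
```

Run:
```python
from h import *
o=env.get_obs();print(o['eef_pos'],o['wrist_force'],o['t'])
snap('wrist','w15.png')
for z in (.188,.118): print(proj('w15',[.537,-.376,z]))
t=cv2.imread('pics/w15.png'); cv2.imwrite('pics/w15a.png',cv2.resize(t[90:250,230:400],None,fx=3.7,fy=3.7,interpolation=cv2.INTER_CUBIC))
```

```text
[ 0.5359 -0.3753  0.2909] [-0.1447  0.424  -0.1604] 23.85
[315.1331 199.808 ]
[315.2216 179.914 ]
```

View pics/w15a.png

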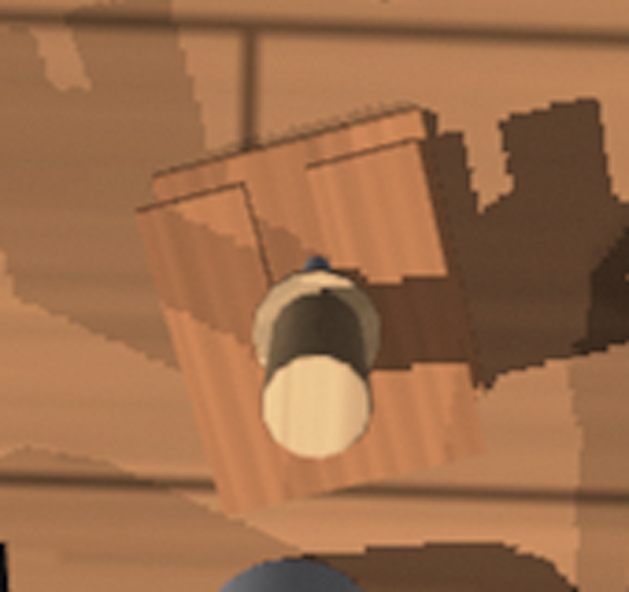

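Run:
```python
from h import *
print(env.finish_job())
```

```text
the job is handed in; nothing more can be done
None
```

The job is done in the order asked and handed in at 23.9 s of the 72 s allowed.

- **Outer ring:** I turned it clockwise until it met its stop. Afterwards the camera showed its pointer within about 2° of the off mark. The inner knob's ridge matched its earlier angle to about 2°, so its setting held.
- **Spring tab:** I took the wooden-handled rod from the smaller stand and pushed it through the middle of the slot. It met the tab at a depth of about 38 mm on the first probe. The highest axial force I read was about 7 N, well under the 40 N limit. The lid was released and seen standing open, with the cartridge visible inside.
- **Rod:** I hung it back in the fork and let go. The last picture shows it upright: handle top and collar both lie within 1 pixel of where they should be, and the gripper touches nothing.

I measured the lid's opening only by eye in the pictures, not as an angle. I did not measure the other objects one by one, but they look unmoved in the last scene and top views. No check failed. The arm takes about 0.4 s to settle after each move, so I corrected the rod grasp once before closing.

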